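Bring a trolley wheel's valve to twelve o'clock by its spokes

TASK

The trolley wheel on the bench stand is ready to be inflated, but the sealer round its tyre is still wet. Gently push the spokes with your fingertips, one after another as they come round, until the valve stem is straight up above the hub, at twelve o'clock, and leave the wheel standing still there. Push only, do not grip anything; keep off the tyre and the valve, and leave the other things on the bench where they are.

Things in the scene. Friction and masses are not known exactly. Their poses are not given: they have to be found in the camera images.
- stand: Grey steel wheel stand, fixed to the bench; origin on the bench under the wheel's centre. x: horizontal along the spindle, from the open side facing the robot to the far side; y: left as the robot sees it, in the wheel's plane; z up. Base plate 10 mm thick, x -100 to 170, y -150 to 150 mm. An A-frame and a block on the far side (x over 50 mm) carry the spindle; no legs on the robot's side.
- hub (a point): Centre of the wheel, on the spindle axis and in the wheel's middle plane, 178 mm above the bench; axes as stand. The wheel's hub is 54 mm in diameter and reaches to x = -34 mm on the robot's side; there a washer (30 mm diameter) and the spindle's nut (24 mm diameter) and end stick out further, to x = -50 mm.
- wheel: White moulded five-spoke 12-inch wheel; origin at its centre (hub). x axis along the spindle, away from the robot; z axis from the hub through the valve. Turns about x either way without stops, positive = clockwise as the robot sees it. Bearing drag about 0.09 N m: it stays where it is left and stops within a few degrees after a slow push. About 1 kg with its tyre.
- spoke_mid (a point): Middle of one spoke, 58 mm from the wheel's axis and 36 degrees from the valve, clockwise as the robot sees it; turns with the wheel. The five spokes are straight radial bars 14 mm wide and 30 mm deep (x = -15 to 15 mm), 72 degrees apart, at 36, 108, 180, 252 and 324 degrees from the valve.
- window (a point): Middle of one of the five windows between the spokes, 58 mm from the axis, in the wheel's middle plane, 72 degrees clockwise from the valve as the robot sees it; turns with the wheel. The windows are open right through. Each lies between two spokes, the hub (27 mm from the axis) and the rim's inner face, 91 mm from the axis; the rim with its lips spans x = -19 to 19 mm.
- tyre: Black pneumatic tyre on the rim, fixed to it and turning with it: 297 mm outside diameter, 47 mm wide (x = -23.5 to 23.5 mm), round in section (centre circle 125 mm from the axis, section radius 23.5 mm), with wet dark sealer round the rim's edge. Not to be touched. Same origin and axes as wheel.
- valve: Black rubber valve stem with a brass tip, fixed in the rim midway between two spokes; origin at its root in the rim's inner face, 91 mm from the wheel's axis. Its z axis points straight away from the hub; the stem itself, 11 mm thick (15 mm at the root), stands 37 mm from the root towards the hub. At twelve o'clock the root is straight above the hub and z points up. Not to be touched.
- tyre_lever: Black plastic tyre lever, 130 x 19 x 9 mm, lying on the stand's base plate; origin under its middle. Bystander.
- spanner: Steel spanner, 160 mm long, lying on the stand's base plate; origin under its middle. Bystander.
- sealer_tin: Closed tin, 68 mm diameter, 85 mm tall, beside the stand; origin under its centre. Bystander.
- patch_box: Flat green repair box with metal lid, 87 x 57 x 28 mm, beside the stand; origin under its centre. Bystander.
- rasp: Wood rasp with a wooden handle, 260 mm long, 26 mm wide, 19 mm high, lying on the bench; origin under its middle. Bystander.
- glue: White bottle with a red cap, 56 mm diameter, 160 mm tall; origin under its centre. Bystander.

How it is judged:
At the end, for the whole second after the job is handed in: The valve is at twelve o'clock, within 0.12 rad (7 degrees) of straight above the hub, and the wheel stands still (angle between valve's own z axis and vertical below 0.12 rad and angular speed of wheel below 0.05 rad/s); the robot touches nothing.
It fails at once if the tyre was touched (more than 1.5 N) (contact force between any of the fingers, the arm and tyre above 1.5 N).
It fails at once if the valve was touched (more than 1.5 N) (contact force between any of the fingers, the arm and valve above 1.5 N).
It fails at once if the wheel was gripped or shoved hard (more than 20 N) (contact force between the fingers and wheel above 20 N).
It fails at once if the wheel was flung round (faster than 4 rad/s) (angular speed of wheel above 4 rad/s).
It fails at once if another thing on the bench was moved (more than 30 mm) (distance of any of tyre_lever, spanner, sealer_tin, patch_box, rasp, glue from where it was at the start of the episode above 0.03 m).
It also fails if it takes over 64 s, if anything falls off the work surface, if the arm or the gripper's body presses on something with over 40 N, if the wrist force passes 120 N, or if a joint passes its speed limit or range.

ROBOT

A 6-joint arm with a two-finger parallel gripper is mounted at the origin on the work surface. World frame = base frame: x ahead of the robot, y to its left, z up, the work surface at z = 0. Lengths are in m, angles in rad, forces in N, time in s.
With the tool pointing down it reaches from about 0.275 to 0.975 m from the base axis. Payload 8.4 kg.
Tool frame: the origin (TCP) lies between the finger pads; the fingertips stand r.finger_overhang ahead of it and the grasp point (between the pads) lies 2 mm behind it (r.finger_overhang is the distance from the TCP to the fingertips, in m); z points along the fingers, y is the line along which they close (so a half turn about z gives the same grasp; the last joint's range is limited). The gripper opens to 92 mm and grips with 3 to 60 N. Pads are 20 mm wide; open, the fingers measure 128 mm over their backs; the gripper's body (75 mm by 189 mm) begins 69 mm behind the grasp point.
Start: joints at [-1.24, 0.353, 1.633, -0, 1.155, -0.002], TCP at [0.204, -0.591, 0.202] pointing down, gripper open.
Joint ranges: [-2.63, 2.63], [-0.92, 2.1], [0.06, 2.66], [-1.3, 4.44], [0, 2.69], [-3.02, 3.02]. Speed limits (rad/s): [2.22, 2.22, 2.79, 3.14, 3.14, 3.14].

INTERFACE

Orientations are given as a rotation vector (axis times angle).
In Python, from station import r gives the robot as it stands.
- The arm moves only by the tool apply_moves, never from a script. Its argument "targets" is text: rows parted by semicolons, each of 6 numbers parted by spaces: the shift along the tool's x, y, z in mm, then the turn, a rotation vector about the tool's x, y, z in rad. A call has 1 to 10 rows; each row shifts and turns the commanded pose from where the row before left it, along the tool's axes as they then stand; what a row does not reach is not made up. A row lasts 1/12 s, in which the tool goes at most 41.7 mm and 7.16 degrees, less where a joint would pass 70% of its speed; a pose out of reach is approached as far as the arm can. A call is refused whole if a number of a shift passes 41.7 or a number of a turn 0.125, either way. A call with a gripper value outside its range is refused whole. "grip" is the closure, from 0 (fully open) to 1 (shut), set as the call begins (left out, the last holds). The fingers move at their own pace and stop on an object; "grip_force" is the grip in N (left out, the last holds). Time passes only in rows, so rows that do not move let the fingers close. It gives the time, the measured TCP pose, the force, the opening and the grip force at its end, in the units of the state.
- r.observe(): the state, without advancing time (a new reading comes with each control period).
- r.snapshot(name): name is "scene" or "side" or "wrist"; returns the picture (384x512x3 uint8, red, green, blue); there is no depth.
- r.get_calibration(name): a dict with "fx", "fy", "cx", "cy" (pixels), "world_to_cam" (4x4, takes a point from world to camera coordinates). Camera axes: x right, y down, z forward; pixel columns grow to the right and rows downward; lengths in m; the calibration is good to about 2 mm. The wrist camera is an equidistant fisheye: a pixel r from the principal point sees the ray r / f radians off the axis. A picture is of the moment at which its call begins: read the wrist's pose just before it. get_calibration takes no time and is no camera call; for the wrist camera it gives the pose at the moment of the call.
- r.hand_in(): hands the job in; it is judged then, once.
The state is a dict: "time_s": time; "joint_pos": joint angles; "dq": joint speeds; "joint_torque": joint torques, N m; "tcp_pos": TCP position; "tcp_rot": TCP orientation; "force": force on the tool from outside, world axes, zero at the start; "torque": the same for the moment, N m; "gripper_width": finger opening in m; "gripper_force": force on a finger pad.
Only numpy, scipy, OpenCV 4.12 (cv2) and the standard library are available. Lean on these libraries where they do the work, as an engineer would, in place of code of your own. Each camera call takes 0.05 s, during which the arm holds its last target. There are 200 camera calls.

## Working session

There is one attempt and no reset: what is moved stays moved. The work goes in short steps, Python scripts to look and compute and a tool call to move; the robot and the scene stay as the last step left them, time stands still between calls to the robot, and variables do not carry over. Pictures are saved under pics/ and viewed, at most 10 in all, crops included, and the job is handed in when it is done.

Besides the shell and the picture viewer there is one more tool, called after ">>>" as name(argument=value, ...) on one line, values as JSON. apply_moves: Moves the arm, as the interface text tells. Its arguments: {"type":"object","properties":{"targets":{"type":"string"},"grip":{"type":"number"},"grip_force":{"type":"number"}},"required":["targets"]}

```bash
mkdir -p pics; ls
python3 - <<'E'
from station import r
import cv2,numpy as np
for n in("scene","side"):
    cv2.imwrite(f"pics/{n}0.png",r.snapshot(n)[:,:,::-1])
    c=r.get_calibration(n);print(n,c["fx"],c["fy"],c["cx"],c["cy"]);print(np.round(c["world_to_cam"],4).tolist())
print(r.observe(),r.finger_overhang)
E
```

```text
pics
scene 401.08819325463486 401.08819325463486 251.9703154368292 194.70094357292038
[[0.1274, 0.9918, 0.0126, -0.0791], [0.6165, -0.0693, -0.7843, -0.2036], [-0.777, 0.1077, -0.6202, 1.7681], [0.0, 0.0, 0.0, 1.0]]
side 452.73143877606026 452.73143877606026 252.98430026082053 188.22111366217496
[[-0.9336, -0.3581, 0.0107, 0.534], [-0.2404, 0.6041, -0.7598, 0.2725], [0.2657, -0.7119, -0.6501, 1.2357], [0.0, 0.0, 0.0, 1.0]]
{'time_s': 0.1, 'joint_pos': array([-1.24040782e+00,  3.53606268e-01,  1.63406001e+00, -3.13939819e-05,
        1.15519818e+00, -2.39750516e-03]), 'dq': array([ 0.00088818, -0.00163672, -0.00165094, -0.00050369, -0.00138121,
        0.00046892]), 'joint_torque': array([-2.19802873e-04, -5.94906306e+01, -3.34930193e+01,  6.99249445e-02,
        1.82280078e-02, -2.85453342e-05]), 'tcp_pos': array([ 0.20401383, -0.59027271,  0.20182157]), 'tcp_rot': array([-3.09696673e+00, -5.20142846e-01,  3.70505563e-04]), 'force': array([0.12684372, 0.22909044, 0.23007183]), 'torque': array([ 0.01500503, -0.00871726,  0.01232713]), 'gripper_force': 0.0, 'gripper_width': 0.09196996728076126} 0.017
```

View pics/scene0.png

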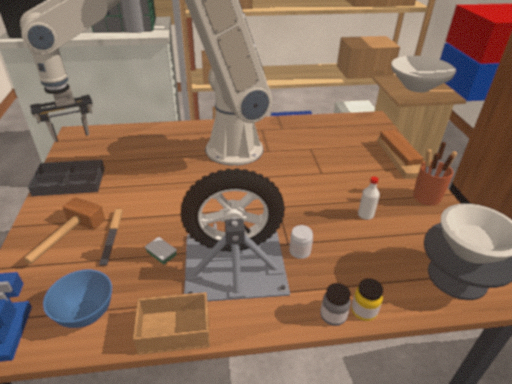

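View pics/side0.png

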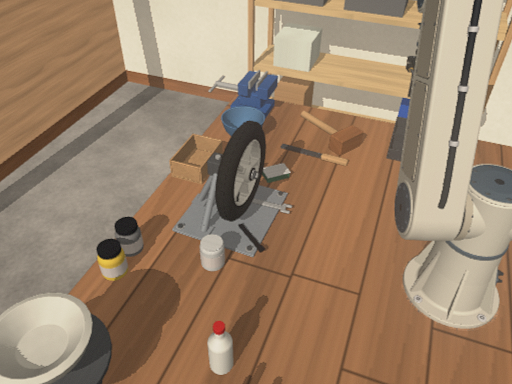

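Run:
```python
import cv2
a=cv2.imread("pics/scene0.png")[160:305,170:320];b=cv2.imread("pics/side0.png")[110:260,170:310]
cv2.imwrite("pics/c.png",cv2.hconcat([cv2.resize(a,(400,387),interpolation=2),cv2.resize(b,(400,429),interpolation=2)[:387]]))
a=cv2.resize(a,(600,580),interpolation=2);cv2.imwrite("pics/ca.png",a)
cv2.imwrite("pics/cb.png",cv2.resize(b,(560,600),interpolation=2))
```

```text
(no output)
```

View pics/ca.png

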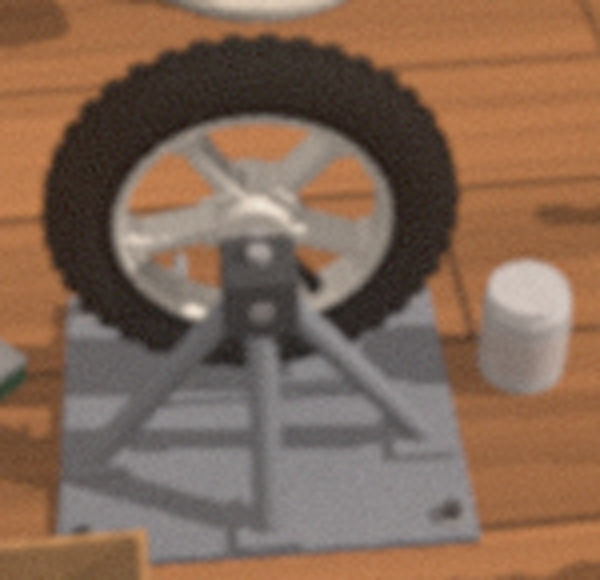

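View pics/cb.png

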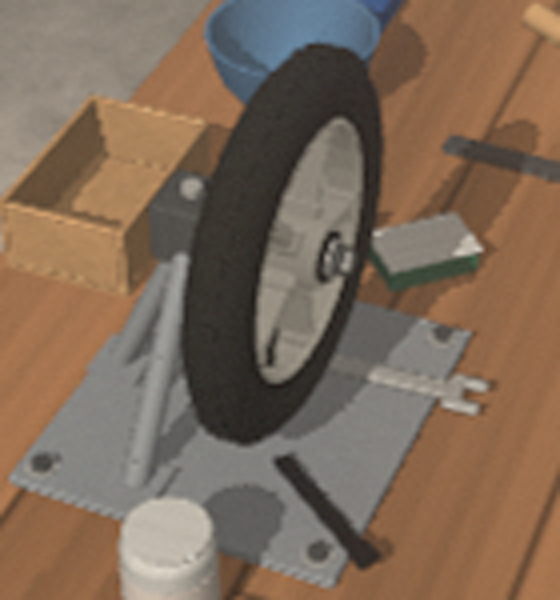

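```bash
cat > h.py <<'E'
import numpy as np
from scipy.spatial.transform import Rotation as R
from scipy.optimize import least_squares
def proj(c,P):
    p=np.atleast_2d(P)@c["world_to_cam"][:3,:3].T+c["world_to_cam"][:3,3]
    return np.c_[c["fx"]*p[:,0]/p[:,2]+c["cx"],c["fy"]*p[:,1]/p[:,2]+c["cy"]]
def st(s,P): return np.atleast_2d(P)@R.from_euler("z",s[2]).as_matrix().T+[s[0],s[1],0]
def wp(rad,ang,x=0): # stand frame, ang clockwise from top seen by robot (robot looks +x, left=+y)
    return np.array([x,-rad*np.sin(ang),.178+rad*np.cos(ang)])
E
python3 - <<'E'
from h import *
from station import r
import cv2
S=r.get_calibration("scene");D=r.get_calibration("side")
A=lambda u,v:(170+u/4,160+v/4); B=lambda u,v:(170+u/4,110+v/4)
mS=[((.17,.15,.01),A(478,538))]
mD=[((-.1,.15,.01),B(335,582)),((-.1,-.15,.01),B(470,332)),((.17,.15,.01),B(12,478)),((-.05,0,.178),B(347,260))]
def f(s):
    return np.concatenate([(proj(c,st(s,[p for p,_ in m]))-[q for _,q in m]).ravel() for c,m in((S,mS),(D,mD))])
o=least_squares(f,[.6,0,0]);print(o.x,f(o.x).round(1))
s=o.x
g=lambda a:(proj(S,st(s,wp(.060,a[0])))-A(312,280)).ravel()
g2=lambda a:(proj(D,st(s,wp(.070,a[0])))-B(272,345)).ravel()
for a in np.radians([-90,-120,-135,-150,-165,180]): print(np.degrees(a).round(),g([a]).round(1),g2([a]).round(1))
np.save("s.npy",s)
for n,c,off in(("ca",S,(170,160)),("cb",D,(170,110))):
    im=cv2.imread(f"pics/{n}.png")
    for P in [wp(.1485,t) for t in np.linspace(0,6.28,40)]+[wp(.091,t) for t in np.linspace(0,6.28,40)]:
        u=(proj(c,st(s,P))[0]-off)*4; cv2.circle(im,tuple(int(x) for x in u),2,(0,0,255),-1)
    cv2.imwrite(f"pics/{n}o.png",im)
a=cv2.imread("pics/cao.png");b=cv2.imread("pics/cbo.png")
cv2.imwrite("pics/o.png",cv2.hconcat([cv2.resize(a,(400,400)),cv2.resize(b,(400,400))]))
E
```

```text
[ 0.63141002 -0.05928386 -0.03154908] [ 0.4 -1.9 -0.8 -0.4  0.2 -0.7 -1.5 -1.1  1.   0.3]
-90.0 [  5.5 -19.1] [ -6.  -11.1]
-120.0 [  2.6 -11.2] [-4.4 -3.8]
-135.0 [-0.6 -7.9] [-2.8 -2.3]
-150.0 [-4.8 -5.3] [-0.7 -2.5]
-165.0 [-9.6 -3.6] [ 1.7 -4.1]
180.0 [-14.8  -2.8] [ 4.1 -7.1]
```

View pics/o.png

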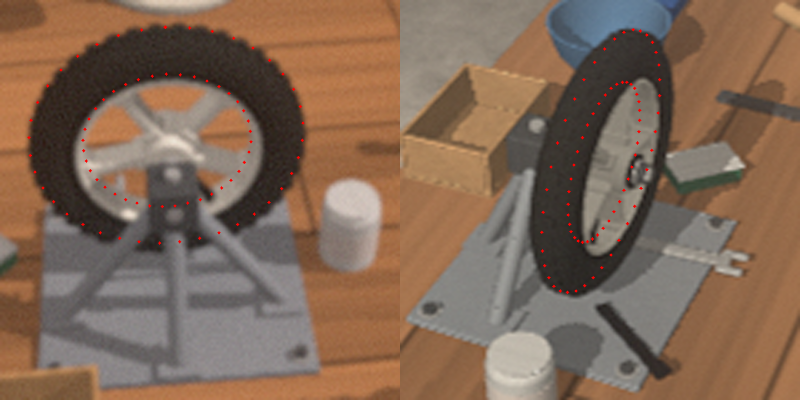

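>>> apply_moves(targets="0 0 -40 0 0 0;0 0 -40 0 0 0;0 0 -40 0 0 0;0 0 0 0 0 0;0 0 0 0 0 0;0 0 0 0 0 0", grip=1)

```text
time_s: 0.6
tcp_pos: [0.204, -0.5903, 0.3218]
tcp_rot: [-3.097, -0.52, 0.0]
force: [0.4, 0.5, -0.0]
gripper_width: 0.0537
gripper_force: 0.0
```

```bash
cat > log.py <<'E'
from h import *
from station import r
import json
o=r.observe()
d=dict(q=o["joint_pos"].tolist(),p=o["tcp_pos"].tolist(),v=o["tcp_rot"].tolist(),w=o["gripper_width"],f=np.round(o["force"],2).tolist(),t=o["time_s"])
open("log.txt","a").write(json.dumps(d)+"\n")
print({k:np.round(x,4) for k,x in d.items()});print(R.from_rotvec(d["v"]).as_matrix().round(3))
E
python3 log.py
```

```text
{'q': array([-1.2404,  0.2669,  1.4894, -0.    ,  1.386 , -0.0024]), 'p': array([ 0.204 , -0.5903,  0.3218]), 'v': array([-3.0975e+00, -5.2020e-01,  2.0000e-04]), 'w': np.float64(0.0537), 'f': array([ 0.42,  0.53, -0.04]), 't': np.float64(0.6)}
[[ 0.945  0.327 -0.   ]
 [ 0.327 -0.945  0.001]
 [-0.    -0.001 -1.   ]]
```

>>> apply_moves(targets="0 0 0 0.12 0 0;0 0 0 0.12 0 0;0 0 0 0.12 0 0;0 0 0 0.12 0 0;0 0 0 0 0 0;0 0 0 0 0 0;0 0 0 0 0 0")

```text
time_s: 1.18
tcp_pos: [0.2041, -0.5904, 0.3211]
tcp_rot: [-2.629, -0.442, 0.108]
force: [0.1, -0.6, -0.3]
gripper_width: 0.0073
gripper_force: 0.0
```

```bash
python3 log.py
```

```text
{'q': array([-1.2399e+00,  5.8270e-01,  1.1090e+00, -9.0000e-04,  1.9298e+00,
       -2.0000e-03]), 'p': array([ 0.2041, -0.5904,  0.3211]), 'v': array([-2.6294, -0.4416,  0.1081]), 'w': np.float64(0.0073), 'f': array([ 0.12, -0.61, -0.28]), 't': np.float64(1.1833)}
[[ 0.945  0.29  -0.151]
 [ 0.327 -0.838  0.436]
 [-0.    -0.462 -0.887]]
```

>>> apply_moves(targets="0 0 -40 0 0.12 0;0 0 -40 0 0.12 0;0 0 -40 0 0.12 0.1;0 0 0 0 0 0.1;0 0 0 0 0 0;0 0 0 0 0 0;0 0 0 0 0 0")

```text
time_s: 1.77
tcp_pos: [0.2091, -0.6459, 0.4281]
tcp_rot: [-2.589, -0.095, -0.265]
force: [0.1, 0.4, -0.6]
gripper_width: 0.0004
gripper_force: 0.0
```

```bash
python3 log.py
```

```text
{'q': array([-1.3999,  0.6692,  0.7829,  0.3169,  2.1842,  0.2156]), 'p': array([ 0.2091, -0.6459,  0.4281]), 'v': array([-2.5888, -0.0948, -0.2652]), 'w': np.float64(0.0004), 'f': array([ 0.14,  0.44, -0.58]), 't': np.float64(1.7667)}
[[ 0.978  0.119  0.17 ]
 [ 0.015 -0.857  0.516]
 [ 0.207 -0.502 -0.84 ]]
```

```bash
cat >> h.py <<'E'
E_=lambda a,t:R.from_euler(a,t).as_matrix()
def fk(q,k,s4=1,s6=1):
    z,a2,a3,e2,d6=k
    A=E_("z",q[0]);B=A@E_("y",q[1]);C=A@E_("y",q[1]+q[2])
    T=C@E_("z",s4*q[3])@E_("y",q[4])@E_("z",s6*q[5])@E_("z",np.pi/2*SG)
    return np.array([0,0,z])+B@[0,0,a2]+C@[e2,0,a3]+T[:,2]*d6,T
SG=1
E
python3 - <<'E'
import h,json
from h import *
L=[json.loads(l) for l in open("log.txt")]
L.append(dict(q=[-1.24040782,3.53606268e-01,1.63406001,0,1.15519818,-2.39750516e-03],p=[.20401383,-.59027271,.20182157],v=[-3.09696673,-5.20142846e-01,3.70505563e-04]))
for h.SG in(1,-1):
  for s4 in(1,-1):
    for s6 in(1,-1):
      print(h.SG,s4,s6,[round(float(np.linalg.norm((R.from_matrix(fk(d["q"],[0]*5,s4,s6)[1]).inv()*R.from_rotvec(d["v"])).as_rotvec())),3) for d in L])
      f=lambda k:np.concatenate([fk(d["q"],k,s4,s6)[0]-d["p"] for d in L])
      o=least_squares(f,[.4,.4,.4,0,.2]);print(o.x.round(3),abs(o.fun).max().round(4))
E
```

```text
1 1 1 [0.0, 0.0, 0.0, 0.0]
[0.297 0.572 0.494 0.061 0.376] 0.0016
1 1 -1 [0.005, 0.004, 0.431, 0.005]
[0.297 0.572 0.494 0.061 0.376] 0.0016
1 -1 1 [0.0, 0.002, 0.634, 0.0]
[-0.031  0.053  0.55  -0.213 -0.189] 0.0603
1 -1 -1 [0.005, 0.004, 0.519, 0.005]
[-0.031  0.053  0.55  -0.213 -0.189] 0.0603
-1 1 1 [3.142, 3.142, 3.142, 3.142]
[0.297 0.572 0.494 0.061 0.376] 0.0016
-1 1 -1 [3.137, 3.138, 2.71, 3.137]
[0.297 0.572 0.494 0.061 0.376] 0.0016
-1 -1 1 [3.142, 3.141, 2.781, 3.142]
[-0.031  0.053  0.55  -0.213 -0.189] 0.0603
-1 -1 -1 [3.137, 3.138, 3.085, 3.137]
[-0.031  0.053  0.55  -0.213 -0.189] 0.0603
```

```bash
cat >> h.py <<'E'
K=[0.297,0.572,0.494,0.061,0.376]
LO=np.array([-2.6,-.9,.08,-1.28,.02,-3]);HI=np.array([2.6,2.08,2.63,4.4,2.67,3])
def rot(pitch,yaw,flip=0,st_yaw=0):
    # tool z forward, pitched down, yawed (+ = points to +y); tool y horizontal
    z=E_("z",yaw)@E_("y",pitch)@[1,0,0]; y=np.cross([0,0,1],z);y/=np.linalg.norm(y); y=-y if flip else y
    return np.c_[np.cross(y,z),y,z]
def ik(p,T,q0,reg=1e-3):
    def f(q):
        a,b=fk(q,K);return np.r_[(a-p)*5,R.from_matrix(b.T@T).as_rotvec(),reg*(q-q0)]
    o=least_squares(f,np.clip(q0,LO+1e-3,HI-1e-3),bounds=(LO,HI));a,b=fk(o.x,K)
    return o.x,np.linalg.norm(a-p),np.linalg.norm(R.from_matrix(b.T@T).as_rotvec())
E
python3 - <<'E'
from h import *
s=np.load("s.npy");rng=np.random.default_rng(0)
for pitch in(10,20,30):
  for yaw in(0,10,20,30,-15):
   for flip in(0,1):
    T=rot(*np.radians([pitch,yaw]),flip); best={}
    for x in(-.06,0):
      for _ in range(14):
        tip=st(s,wp(.058,np.radians(-65),x))[0]; p=tip-T[:,2]*.017
        q,e,a=ik(p,T,rng.uniform(LO,HI),1e-5)
        if e<2e-3 and a<.02: best.setdefault(x,{})[tuple(q.round(1))]=1
    for x in best: print(pitch,yaw,flip,x,list(tuple(map(float,b)) for b in best[x])[:4])
E
```

```text
10 0 0 0 [(-0.0, 0.6, 2.6, 3.1, 1.5, 1.6)]
10 0 1 0 [(-0.0, 0.6, 2.6, 3.1, 1.5, -1.6)]
10 10 0 0 [(-0.3, 0.6, 2.5, 2.7, 1.4, 1.6)]
10 10 1 0 [(-0.3, 0.6, 2.5, 2.7, 1.4, -1.6)]
10 20 0 -0.06 [(-0.6, 0.6, 2.6, 2.2, 1.4, 1.5)]
10 20 0 0 [(-0.5, 0.6, 2.5, 2.3, 1.3, 1.6)]
10 20 1 -0.06 [(-0.6, 0.6, 2.6, 2.2, 1.4, -1.6)]
10 20 1 0 [(-0.5, 0.6, 2.5, 2.3, 1.3, -1.5)]
10 30 0 -0.06 [(-0.7, 0.6, 2.4, 1.9, 1.4, 1.7)]
10 30 0 0 [(-0.6, 0.6, 2.3, 2.0, 1.3, 1.7)]
10 30 1 -0.06 [(-0.7, 0.6, 2.4, 1.9, 1.4, -1.5)]
10 30 1 0 [(-0.6, 0.6, 2.3, 2.0, 1.3, -1.4)]
10 -15 0 -0.06 [(0.4, 0.6, 2.6, 3.8, 1.5, 1.7)]
10 -15 0 0 [(0.3, 0.6, 2.5, 3.8, 1.4, 1.6)]
10 -15 1 -0.06 [(0.4, 0.6, 2.6, 3.8, 1.5, -1.5)]
10 -15 1 0 [(0.3, 0.6, 2.5, 3.8, 1.4, -1.6)]
20 0 0 0 [(-0.0, 0.4, 2.5, 3.1, 1.0, 1.6)]
20 0 1 0 [(-0.0, 0.4, 2.5, 3.1, 1.0, -1.6)]
20 10 0 -0.06 [(-0.3, 0.4, 2.6, 2.6, 1.1, 1.7)]
20 10 0 0 [(-0.3, 0.4, 2.5, 2.6, 1.0, 1.7)]
20 10 1 -0.06 [(-0.3, 0.4, 2.6, 2.6, 1.1, -1.5)]
20 10 1 0 [(-0.3, 0.4, 2.5, 2.6, 1.0, -1.4)]
20 20 0 -0.06 [(-0.5, 0.4, 2.5, 2.2, 1.1, 1.8)]
20 20 0 0 [(-0.4, 0.4, 2.4, 2.2, 1.0, 1.8)]
2
[... 690 characters left out ...]
.9)]
30 10 0 0 [(-0.2, 0.2, 2.4, 2.5, 0.6, 1.9)]
30 10 1 -0.06 [(-0.3, 0.1, 2.5, 2.5, 0.6, -1.2)]
30 10 1 0 [(-0.2, 0.2, 2.4, 2.5, 0.6, -1.2)]
30 20 0 -0.06 [(-0.4, 0.2, 2.5, 2.0, 0.8, 2.1)]
30 20 0 0 [(-0.4, 0.2, 2.4, 2.0, 0.7, 2.1)]
30 20 1 -0.06 [(-0.4, 0.2, 2.5, 2.0, 0.8, -1.0)]
30 20 1 0 [(-0.4, 0.2, 2.4, 2.0, 0.7, -1.0)]
30 30 0 -0.06 [(-0.6, 0.2, 2.4, 1.7, 0.9, 2.2)]
30 30 0 0 [(-0.5, 0.3, 2.3, 1.7, 0.8, 2.2)]
30 30 1 -0.06 [(-0.6, 0.2, 2.4, 1.7, 0.9, -0.9)]
30 30 1 0 [(-0.5, 0.3, 2.3, 1.7, 0.8, -0.9)]
30 -15 0 -0.06 [(0.3, 0.1, 2.5, 4.0, 0.7, 1.1)]
30 -15 0 0 [(0.3, 0.2, 2.4, 4.0, 0.6, 1.1)]
30 -15 1 -0.06 [(0.3, 0.1, 2.5, 4.0, 0.7, -2.0)]
30 -15 1 0 [(0.3, 0.2, 2.4, 4.0, 0.6, -2.0)]
```

```bash
cat >> h.py <<'E'
def rows(qs):
    "max-size tool rows along joint waypoints"
    out=[];P,T=fk(qs[0],K)
    for q in qs[1:]:
        p,t=fk(q,K);d=T.T@(p-P)*1e3;w=R.from_matrix(T.T@t).as_rotvec()
        out.append(np.r_[d.round(0),w.round(3)]);P=P+T@out[-1][:3]/1e3;T=T@R.from_rotvec(out[-1][3:]).as_matrix()
    return out
def path(q0,q1,n): return [q0+(q1-q0)*u for u in np.linspace(0,1,n+1)]
def show(rs):
    for i in range(0,len(rs),10): print(";".join(" ".join(f"{x:g}" for x in a) for a in rs[i:i+10]));
E
python3 - <<'E'
from h import *
from station import r
s=np.load("s.npy");q0=r.observe()["joint_pos"]
T=rot(*np.radians([20,10]),0)
pre=lambda T:st(s,wp(.058,np.radians(-66),-.0))[0]-T[:,2]*(.017+.075)
for fl in(0,1):
    T=rot(*np.radians([20,10]),fl)
    q1,e,a=ik(pre(T),T,np.array([-.3,.4,2.55,2.6,1.1,1.7-3.1*fl]),1e-5);print(q1.round(3),e,a,"tipstart",pre(T))
    if fl==0: np.save("qpre.npy",q1)
    for u in np.linspace(0,1,12):
        q=q0+(q1-q0)*u;p,t=fk(q,K);print(u.round(2),p.round(2),"tip z",(p+.017*t[:,2])[2].round(3),"z",t[:,2].round(2),"y",t[:,1].round(2),"wr",(p-t[:,2]*.376).round(2))
    print(max(np.linalg.norm(x[3:]) for x in rows(path(q0,q1,36))),max(np.linalg.norm(x[:3]) for x in rows(path(q0,q1,36))))
E
```

```text
[-0.392  0.239  2.616  2.492  0.986  1.754] 2.5219182175502834e-11 1.0317531387540944e-10 tipstart [ 0.54794307 -0.02133678  0.23305658]
0.0 [ 0.21 -0.65  0.43] tip z 0.414 z [ 0.17  0.52 -0.84] y [ 0.12 -0.86 -0.5 ] wr [ 0.15 -0.84  0.74]
0.09 [ 0.32 -0.58  0.41] tip z 0.396 z [ 0.29  0.59 -0.76] y [ 0.13 -0.81 -0.57] wr [ 0.22 -0.8   0.69]
0.18 [ 0.43 -0.5   0.4 ] tip z 0.393 z [ 0.4   0.66 -0.64] y [ 0.12 -0.73 -0.67] wr [ 0.28 -0.75  0.64]
0.27 [ 0.52 -0.42  0.41] tip z 0.402 z [ 0.5   0.71 -0.49] y [ 0.09 -0.61 -0.79] wr [ 0.33 -0.69  0.6 ]
0.36 [ 0.59 -0.34  0.42] tip z 0.417 z [ 0.59  0.74 -0.34] y [ 0.03 -0.44 -0.9 ] wr [ 0.37 -0.61  0.55]
0.45 [ 0.64 -0.26  0.44] tip z 0.432 z [ 0.67  0.72 -0.19] y [-0.05 -0.21 -0.98] wr [ 0.39 -0.53  0.51]
0.55 [ 0.67 -0.2   0.44] tip z 0.439 z [ 0.74  0.66 -0.08] y [-0.14  0.04 -0.99] wr [ 0.39 -0.45  0.47]
0.64 [ 0.69 -0.15  0.43] tip z 0.431 z [ 0.82  0.58 -0.01] y [-0.24  0.32 -0.92] wr [ 0.39 -0.37  0.44]
0.73 [ 0.69 -0.11  0.41] tip z 0.405 z [ 0.88  0.47 -0.01] y [-0.31  0.57 -0.76] wr [ 0.36 -0.28  0.41]
0.82 [ 0.67 -0.07  0.36] tip
[... 1036 characters left out ...]
0.73 -0.68 -0.03] wr [ 0.39 -0.53  0.51]
0.55 [ 0.67 -0.2   0.44] tip z 0.439 z [ 0.74  0.66 -0.08] y [ 0.67 -0.74  0.01] wr [ 0.39 -0.45  0.47]
0.64 [ 0.69 -0.15  0.43] tip z 0.431 z [ 0.82  0.58 -0.01] y [ 0.58 -0.82  0.02] wr [ 0.39 -0.37  0.44]
0.73 [ 0.69 -0.11  0.41] tip z 0.405 z [ 0.88  0.47 -0.01] y [ 0.47 -0.88  0.01] wr [ 0.36 -0.28  0.41]
0.82 [ 0.67 -0.07  0.36] tip z 0.36 z [ 0.93  0.36 -0.07] y [ 0.36 -0.93 -0.01] wr [ 0.32 -0.21  0.39]
0.91 [ 0.62 -0.04  0.3 ] tip z 0.298 z [ 0.95  0.25 -0.18] y [ 0.25 -0.97 -0.02] wr [ 0.27 -0.14  0.37]
1.0 [ 0.55 -0.02  0.23] tip z 0.227 z [ 0.93  0.16 -0.34] y [ 0.17 -0.98  0.  ] wr [ 0.2  -0.08  0.36]
0.10240117186829456 41.48493702538308
```

Run:
```python
from h import *
from station import r
s=np.load("s.npy");o=r.observe();q0=o["joint_pos"]
c=r.get_calibration("wrist");M=np.linalg.inv(c["world_to_cam"]);Rt=R.from_rotvec(o["tcp_rot"]).as_matrix()
print("cam in tool",(Rt.T@(M[:3,3]-o["tcp_pos"])).round(3),(Rt.T@M[:3,:3]).round(2).tolist(),c["fx"])
T=rot(*np.radians([20,10]),1);p=st(s,wp(.058,np.radians(-66),0))[0]-T[:,2]*.092
q1,e,a=ik(p,T,np.array([-.39,.24,2.6,2.5,1.,-1.4]),1e-5);W=q1.copy();W[0]=-1.0
for u in np.linspace(0,1,9):
        q=q0+(W-q0)*u;p,t=fk(q,K);print(u.round(2),p.round(2),"tip",(p+.017*t[:,2]).round(2),"z",t[:,2].round(2),"y",t[:,1].round(2),"wr",(p-t[:,2]*.376).round(2))
ra=rows(path(q0,W,30));rb=rows(path(W,q1,12))
for x in(ra,rb):print(len(x),np.abs(x).max(0))
show(ra);print();show(rb);np.save("W.npy",W);np.save("qpre.npy",q1)
```

```text
cam in tool [ 0.075 -0.001 -0.182] [[0.0, -0.96, -0.26], [1.0, 0.0, 0.0], [-0.0, -0.26, 0.96]] 297.3186396354542
0.0 [ 0.21 -0.65  0.43] tip [ 0.21 -0.64  0.41] z [ 0.17  0.52 -0.84] y [ 0.12 -0.86 -0.5 ] wr [ 0.15 -0.84  0.74]
0.12 [ 0.32 -0.58  0.41] tip [ 0.33 -0.57  0.39] z [ 0.38  0.59 -0.72] y [ 0.42 -0.8  -0.43] wr [ 0.18 -0.8   0.68]
0.25 [ 0.42 -0.51  0.41] tip [ 0.43 -0.5   0.4 ] z [ 0.58  0.62 -0.53] y [ 0.58 -0.77 -0.27] wr [ 0.21 -0.74  0.61]
0.38 [ 0.5  -0.45  0.42] tip [ 0.52 -0.44  0.42] z [ 0.75  0.58 -0.32] y [ 0.58 -0.81 -0.11] wr [ 0.22 -0.67  0.55]
0.5 [ 0.56 -0.42  0.44] tip [ 0.57 -0.41  0.44] z [ 0.88  0.45 -0.13] y [ 0.46 -0.89 -0.  ] wr [ 0.23 -0.59  0.49]
0.62 [ 0.58 -0.4   0.43] tip [ 0.6  -0.4   0.43] z [ 0.97  0.25 -0.02] y [ 0.25 -0.97  0.02] wr [ 0.22 -0.49  0.44]
0.75 [ 0.58 -0.39  0.4 ] tip [ 0.59 -0.39  0.4 ] z [ 1.    0.   -0.02] y [ 0. -1.  0.] wr [ 0.2  -0.39  0.4 ]
0.88 [ 0.53 -0.37  0.33] tip [ 0.54 -0.38  0.32] z [ 0.96 -0.23 -0.13] y [-0.23 -0.97 -0.02] wr [ 0.16 -0.29  0.38]
1.0 [ 0.44 -0.33  0.23] tip [ 0.45 -0.34  0.23] z [ 0.85 -0.39 -0.3
[... 590 characters left out ...]
4 -0.008;-0 -2 9 -0.059 0.032 -0.004;-2 -1 6 -0.063 0.025 -0.002;-5 -2 4 -0.064 0.017 0.002;-7 -3 1 -0.066 0.009 0.004
-10 -3 -2 -0.066 0 0.006;-12 -3 -4 -0.067 -0.008 0.007;-15 -3 -8 -0.066 -0.016 0.009;-17 -3 -10 -0.065 -0.024 0.009;-20 -3 -12 -0.063 -0.032 0.009;-22 -3 -15 -0.06 -0.039 0.01;-26 -3 -18 -0.058 -0.047 0.009;-28 -4 -19 -0.055 -0.053 0.008;-30 -2 -21 -0.051 -0.059 0.008;-34 -3 -23 -0.048 -0.065 0.006

2 -27 5 0.048 0 -0.017;2 -28 5 0.047 -0 -0.018;1 -27 5 0.048 -0 -0.017;2 -27 5 0.047 -0 -0.017;2 -27 4 0.048 -0 -0.018;2 -28 5 0.048 0 -0.017;1 -27 5 0.047 0 -0.017;2 -27 5 0.048 -0 -0.018;2 -28 5 0.047 0 -0.017;2 -27 5 0.048 0 -0.017
2 -27 5 0.048 0 -0.018;1 -27 5 0.047 0 -0.017
```

>>> apply_moves(targets="28 -6 21 0.02 0.061 -0.092;28 -5 22 0.017 0.064 -0.085;28 -4 22 0.013 0.067 -0.08;26 -3 23 0.009 0.071 -0.074;25 -2 23 0.004 0.072 -0.067;24 -2 23 -0.002 0.073 -0.062;22 -1 23 -0.007 0.074 -0.055;20 0 22 -0.014 0.073 -0.049;19 -1 22 -0.019 0.072 -0.043;16 0 22 -0.025 0.069 -0.038")

```text
time_s: 2.6
tcp_pos: [0.4822, -0.4682, 0.4181]
tcp_rot: [-2.201, -0.612, -1.37]
force: [-0.2, 0.5, -0.4]
gripper_width: 0.0006
gripper_force: 0.0
```

>>> apply_moves(targets="14 1 20 -0.031 0.067 -0.031;12 0 19 -0.037 0.062 -0.027;10 0 17 -0.043 0.058 -0.021;7 -1 15 -0.047 0.053 -0.017;5 0 14 -0.052 0.046 -0.012;3 -1 11 -0.056 0.04 -0.008;0 -2 9 -0.059 0.032 -0.004;-2 -1 6 -0.063 0.025 -0.002;-5 -2 4 -0.064 0.017 0.002;-7 -3 1 -0.066 0.009 0.004")

```text
time_s: 3.43
tcp_pos: [0.5866, -0.3958, 0.4236]
tcp_rot: [-2.149, -0.196, -2.141]
force: [-0.2, -0.2, 0.1]
gripper_width: 0.0002
gripper_force: 0.0
```

```bash
python3 log.py
python3 - <<'E'
from h import *
W=np.load("W.npy");print(W.round(3))
E
```

```text
{'q': array([-1.1244,  0.3729,  2.005 ,  1.774 ,  1.3727, -0.845 ]), 'p': array([ 0.5866, -0.3958,  0.4236]), 'v': array([-2.1487, -0.1961, -2.1405]), 'w': np.float64(0.0002), 'f': array([-0.22, -0.2 ,  0.11]), 't': np.float64(3.4333)}
[[ 0.002  0.163  0.987]
 [ 0.019 -0.986  0.163]
 [ 1.     0.018 -0.005]]
[-1.     0.239  2.616  2.492  0.986 -1.388]
```

>>> apply_moves(targets="-10 -3 -2 -0.066 0 0.006;-12 -3 -4 -0.067 -0.008 0.007;-15 -3 -8 -0.066 -0.016 0.009;-17 -3 -10 -0.065 -0.024 0.009;-20 -3 -12 -0.063 -0.032 0.009;-22 -3 -15 -0.06 -0.039 0.01;-26 -3 -18 -0.058 -0.047 0.009;-28 -4 -19 -0.055 -0.053 0.008;-30 -2 -21 -0.051 -0.059 0.008;-34 -3 -23 -0.048 -0.065 0.006")

```text
time_s: 4.27
tcp_pos: [0.4367, -0.3288, 0.231]
tcp_rot: [2.337, -0.515, 1.625]
force: [-0.0, -0.4, -0.2]
gripper_width: 0.0004
gripper_force: 0.0
```

>>> apply_moves(targets="0 0 0 0 0 0")

```text
time_s: 4.35
tcp_pos: [0.4339, -0.3246, 0.2275]
tcp_rot: [2.346, -0.52, 1.618]
force: [-0.4, 1.2, -0.1]
gripper_width: 0.0004
gripper_force: 0.0
```

```bash
python3 log.py;  python3 - <<'E'
import cv2
from station import r
cv2.imwrite("pics/w1.png",r.snapshot("wrist")[:,:,::-1])
E
```

```text
{'q': array([-0.9895,  0.2168,  2.6207,  2.4944,  0.9553, -1.3752]), 'p': array([ 0.4339, -0.3246,  0.2275]), 'v': array([ 2.3462, -0.5195,  1.6177]), 'w': np.float64(0.0004), 'f': array([-0.45,  1.17, -0.12]), 't': np.float64(4.35)}
[[ 0.322 -0.422  0.848]
 [-0.151 -0.907 -0.394]
 [ 0.935 -0.001 -0.356]]
```

View pics/w1.png

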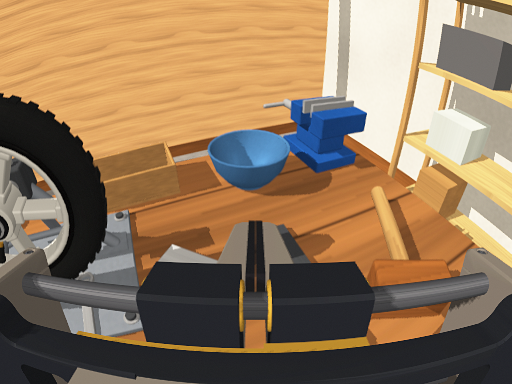

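>>> apply_moves(targets="2 -27 5 0.048 0 -0.017;2 -28 5 0.047 0 -0.018;1 -27 5 0.048 0 -0.017;2 -27 5 0.047 0 -0.017;2 -27 4 0.048 0 -0.018;2 -28 5 0.048 0 -0.017;1 -27 5 0.047 0 -0.017;2 -27 5 0.048 0 -0.018;2 -28 5 0.047 0 -0.017;2 -27 5 0.048 0 -0.017")

```text
time_s: 5.23
tcp_pos: [0.5455, -0.076, 0.2338]
tcp_rot: [-2.537, -0.096, -1.777]
force: [-0.2, 0.2, -0.0]
gripper_width: 0.0007
gripper_force: 0.0
```

>>> apply_moves(targets="0 0 0 0 0 0;0 0 0 0 0 0")

```text
time_s: 5.4
tcp_pos: [0.5452, -0.0769, 0.2336]
tcp_rot: [-2.538, -0.093, -1.777]
force: [0.2, 0.7, -0.3]
gripper_width: 0.0002
gripper_force: 0.0
```

```bash
python3 log.py;  python3 - <<'E'
from h import *
import cv2
from station import r
c=r.get_calibration("wrist")
im=cv2.resize(r.snapshot("wrist")[:,:,::-1],(800,600),interpolation=2)
cv2.imwrite("pics/w2.png",im)
np.savez("w2.npz",**c)
E
```

```text
{'q': array([-0.4862,  0.2193,  2.6054,  2.4875,  0.9606, -1.3674]), 'p': array([ 0.5452, -0.0769,  0.2336]), 'v': array([-2.5376, -0.0926, -1.7773]), 'w': np.float64(0.0002), 'f': array([ 0.17,  0.68, -0.29]), 't': np.float64(5.4)}
[[ 0.341  0.073  0.937]
 [ 0.025 -0.997  0.069]
 [ 0.94  -0.    -0.342]]
```

View pics/w2.png

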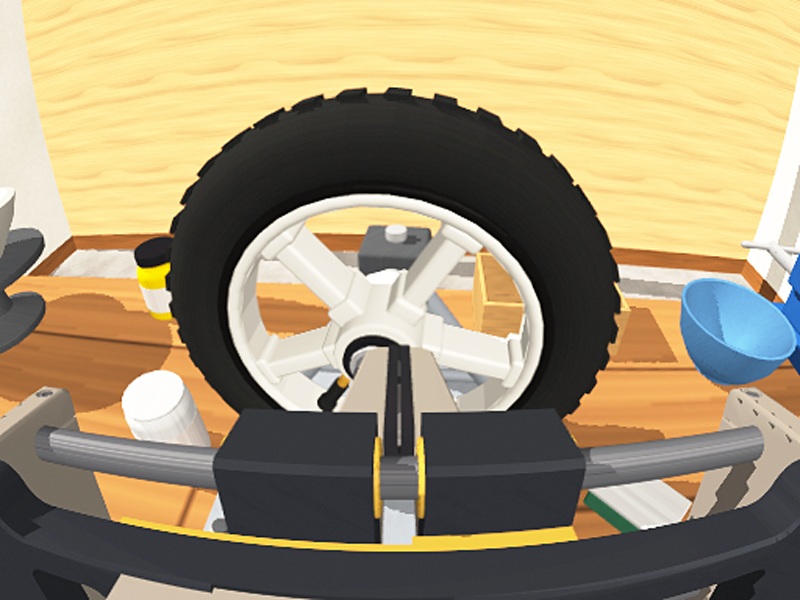

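```bash
cat >> h.py <<'E'
def fish(c,P):
    M=c["world_to_cam"];p=np.atleast_2d(P)@M[:3,:3].T+M[:3,3]
    n=np.linalg.norm(p[:,:2],axis=1);th=np.arctan2(n,p[:,2])
    return np.c_[c["fx"]*th*p[:,0]/n+c["cx"],c["fy"]*th*p[:,1]/n+c["cy"]]*1.5625
E
python3 - <<'E'
from h import *
import cv2
s=np.load("s.npy");c=np.load("w2.npz")
m=[(33-72,(283,250)),(33,(462,240)),(105,(510,360)),(-111,(253,353))]
def f(v):
    P=[wp(.088,np.radians(a)+v[2],-.010) for a,_ in m]
    return (fish(c,st([s[0]+v[3],s[1]+v[0],s[2]],P)+[0,0,v[1]])-[q for _,q in m]).ravel()
o=least_squares(f,[0,0,0,0]);print(o.x.round(4),o.fun.round(1))
o2=least_squares(lambda v:f([v[0],0,v[1],0]),[0,0]);print(o2.x.round(4),o2.fun.round(1))
s2=s+[0,o2.x[0],0];th=np.radians(-147)+o2.x[1];print("valve deg",np.degrees(th))
im=cv2.imread("pics/w2.png")
def dot(P,col):
    u=fish(c,st(s2,P))[0];cv2.circle(im,(int(u[0]),int(u[1])),2,col,-1)
for t in np.linspace(0,6.28,60): dot(wp(.1485,t,0),(0,0,255));dot(wp(.091,t,-.019),(0,0,255))
for k in range(5):
    for rr in(.03,.05,.07,.09): dot(wp(rr,th+np.radians(36+72*k),-.015),(255,0,0))
for rr in(.054,.07,.09):dot(wp(rr,th),(0,255,0))
dot(wp(0,0,-.05),(255,0,255))
cv2.imwrite("pics/w2o.png",im)
E
```

```text
[ 0.0028 -0.003   0.0008  0.0095] [ -2.3 -12.1  -2.2  -2.6  -6.8   9.6  13.    7.6]
[ 0.0019 -0.0007] [-6.4 -8.9  0.4  0.4 -3.3 16.1  9.7 13.7]
valve deg -147.0418089391816
```

View pics/w2o.png

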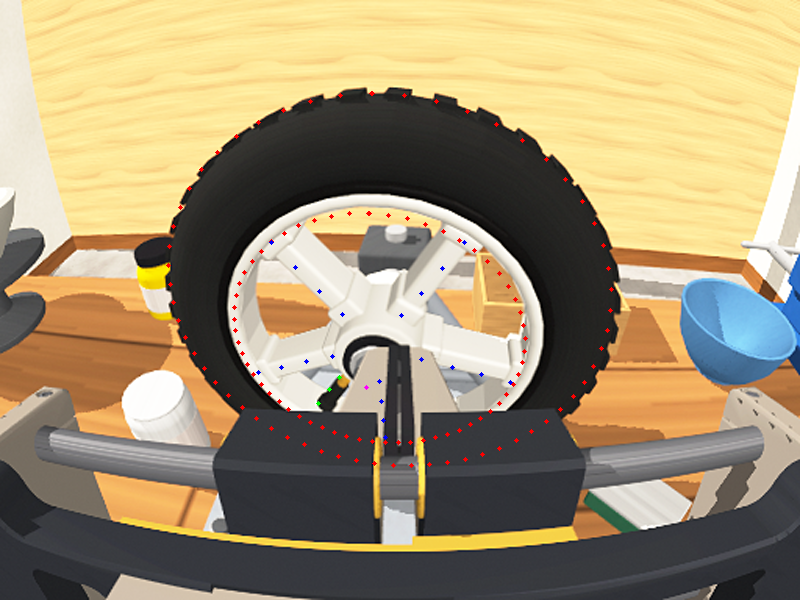

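```bash
cat >> h.py <<'E'
import cv2
def prof(im,pj,s,rad,x):
    "white (spoke) angular intervals, deg clockwise from top"
    t=np.arange(-180,180,2.);u=pj(st(s,[wp(rad,np.radians(a),x) for a in t])).astype(np.float32)
    hsv=cv2.cvtColor(im,cv2.COLOR_BGR2HSV);v=cv2.remap(hsv,u[:,0],u[:,1],cv2.INTER_LINEAR)
    m=(v[:,1]<60)&(v[:,2]>130)
    return "".join("#" if a else "." for a in m)
E
python3 - <<'E'
from h import *
from station import r
s=np.load("s.npy");c=np.load("w2.npz")
w=cv2.imread("pics/w2.png");sc=cv2.imread("pics/scene0.png");S=r.get_calibration("scene")
print("".join("|" if a%36==0 else "-" for a in range(-180,180,2)))
for rad in(.06,.075):
  for x in(-.015,):
    print(prof(w,lambda P:fish(c,P),s,rad,x),"wrist",rad)
    print(prof(sc,lambda P:proj(S,P),s,rad,-x),"scene")
E
```

```text
|-----------------|-----------------|-----------------|-----------------|-----------------|-----------------|-----------------|-----------------|-----------------|-----------------Traceback (most recent call last):
  File "<stdin>", line 8, in <module>
  File "h.py", line 47, in prof
    m=(v[:,1]<60)&(v[:,2]>130)
       ~^^^^^
IndexError: index 1 is out of bounds for axis 1 with size 1
```

```bash
sed -i 's/cv2.INTER_LINEAR)$/cv2.INTER_LINEAR)[:,0]/' h.py
python3 - <<'E'
from h import *
from station import r
s=np.load("s.npy");c=np.load("w2.npz")
w=cv2.imread("pics/w2.png");sc=cv2.imread("pics/scene0.png");S=r.get_calibration("scene")
print("".join("|" if a%36==0 else "-" for a in range(-180,180,2)))
for rad in(.06,.075):
    for x in(-.015,0):print(prof(w,lambda P:fish(c,P),s,rad,x),"wrist",rad,x)
    print(prof(sc,lambda P:proj(S,P),s,rad,.015),"scene")
E
```

```text
|-----------------|-----------------|-----------------|-----------------|-----------------|-----------------|-----------------|-----------------|-----------------|-----------------
################.....#########################.......................#################.............###########.................##########################################..........# wrist 0.06 -0.015
#############......######################......................###################...................################................#####################################.......... wrist 0.06 0
................................##############......................############......................######.....................###############.....##............................. scene
##.................###############################.............################.........#....###....#############.................#############################..........##....#.... wrist 0.075 -0.015
##############....########################.................#################.............########.....############.....................###############..####################........ wrist 0.075 0
.....................#######################.........................#########..........................####.......................#############........#################........... scene
```

```bash
cat > plan.py <<'E'
from h import *
import h,json
L=[json.loads(l) for l in open("log.txt")]
h.K=K=least_squares(lambda k:np.concatenate([fk(d["q"],k)[0]-d["p"] for d in L]),h.K).x;print(K.round(4))
print([np.round(1e3*(fk(d["q"],K)[0]-d["p"]),1).tolist() for d in L[-2:]])
s=np.load("s.npy")
d=L[-1];q=np.array(d["q"]);T=R.from_rotvec(d["v"]).as_matrix();P=np.array(d["p"])
tcp=lambda ang,x,rad=.058:st(s,wp(rad,np.radians(ang),x))[0]-T[:,2]*.017
def chk(name,p,q):
    q,e,a=ik(p,T,q,1e-5);print(name,p.round(4),q.round(2),f"{e:.4f} {a:.3f}","toolmm",(T.T@(p-P)*1e3).round(1));return q
E
python3 - <<'E'
from plan import *
E=tcp(-74,.003)
q=chk("pre",E-T[:,2]*.068,q)
q=chk("in",E,q)
for a in range(-60,91,30): q=chk(a,tcp(a,.003),q)
for b in(.03,.05,.07,.09): q=chk("out",tcp(90,.003)-T[:,2]*b,q)
E
```

```text
[0.2977 0.5667 0.4957 0.0598 0.373 ]
[[-0.6, -0.5, 0.1], [-0.2, -0.7, 0.1]]
pre [ 0.5565 -0.0095  0.223 ] [-0.17  0.25  2.63  2.86  0.97 -1.5 ] 0.0006 0.003 toolmm [ -4.4 -66.4  18.8]
in [ 0.6202 -0.0048  0.1998] [-0.11  0.38  2.52  2.93  0.99 -1.52] 0.0000 0.000 toolmm [ -4.4 -66.4  86.8]
-60 [ 0.6201 -0.0103  0.2128] [-0.13  0.34  2.51  2.9   0.94 -1.5 ] 0.0000 0.000 toolmm [  7.6 -60.9  81.8]
-30 [ 0.6194 -0.0316  0.234 ] [-0.21  0.27  2.5   2.79  0.86 -1.44] 0.0000 0.000 toolmm [ 26.8 -39.8  72.5]
0 [ 0.6185 -0.0605  0.2418] [-0.31  0.25  2.48  2.65  0.85 -1.37] 0.0000 0.000 toolmm [ 33.1 -11.   67. ]
30 [ 0.6176 -0.0895  0.234 ] [-0.41  0.28  2.47  2.55  0.88 -1.34] 0.0000 0.000 toolmm [24.8 17.9 66.8]
60 [ 0.6169 -0.1108  0.2128] [-0.47  0.36  2.46  2.5   0.95 -1.36] 0.0000 0.000 toolmm [ 4.1 39.  72. ]
90 [ 0.6166 -0.1185  0.1838] [-0.5   0.45  2.46  2.51  1.03 -1.43] 0.0000 0.000 toolmm [-23.5  46.7  81.1]
out [ 0.5885 -0.1206  0.1941] [-0.55  0.41  2.5   2.45  1.04 -1.42] 0.0000 0.000 toolmm [-23.5  46.7  51.1]
out [ 0.5698 -0.122   0.2009] [-0.59  0.38  2.53  2.41  1.04 -1.41] 0.0000 0.000 toolmm [-23.5  46.7  31.1]
out [ 0.551  -0.1233  0.2077] [-0.64  0.34  2.56  2.36  1.05 -1.39] 0.0000 0.000 toolmm [-23.5  46.7  11.1]
out [ 0.5323 -0.1247  0.2146] [-0.69  0.31  2.58  2.3   1.05 -1.37] 0.0000 0.000 toolmm [-23.5  46.7  -8.9]
```

>>> apply_moves(targets="-1 -17 5 0 0 0;-1 -17 5 0 0 0;-1 -16 5 0 0 0;-1 -16 4 0 0 0;0 0 0 0 0 0;0 0 0 0 0 0")

```text
time_s: 5.95
tcp_pos: [0.5566, -0.0105, 0.2228]
tcp_rot: [-2.538, -0.089, -1.776]
force: [-0.0, -0.0, -0.3]
gripper_width: 0.0005
gripper_force: 0.0
```

```bash
python3 log.py
python3 - <<'E'
from plan import *
chk("in",tcp(-74,.003),q)
E
```

```text
{'q': array([-0.1769,  0.2571,  2.6314,  2.8583,  0.9766, -1.4944]), 'p': array([ 0.5566, -0.0105,  0.2228]), 'v': array([-2.5385, -0.0895, -1.7756]), 'w': np.float64(0.0005), 'f': array([-0.05, -0.  , -0.25]), 't': np.float64(5.95)}
[[ 0.342  0.072  0.937]
 [ 0.023 -0.997  0.068]
 [ 0.939 -0.002 -0.343]]
[0.2982 0.5665 0.4958 0.0599 0.3732]
[[-0.2, -0.6, 0.1], [-0.1, -1.1, 0.1]]
in [ 0.6202 -0.0048  0.1998] [-0.11  0.38  2.52  2.93  0.98 -1.52] 0.0000 0.000 toolmm [ 0.3 -1.1 67.9]
```

>>> apply_moves(targets="0 -1 10 0 0 0;0 0 10 0 0 0;0 0 10 0 0 0;0 0 8 0 0 0;0 0 6 0 0 0;0 0 5 0 0 0;0 0 0 0 0 0")

```text
time_s: 6.53
tcp_pos: [0.6033, -0.0072, 0.2057]
tcp_rot: [-2.539, -0.087, -1.776]
force: [0.5, -0.2, 0.9]
gripper_width: 0.0001
gripper_force: 0.0
```

>>> apply_moves(targets="0 0 5 0 0 0;0 0 5 0 0 0;0 0 5 0 0 0;0 0 4 0 0 0;0 0 0 0 0 0")

```text
time_s: 6.95
tcp_pos: [0.621, -0.0057, 0.1996]
tcp_rot: [-2.539, -0.087, -1.777]
force: [0.7, -0.3, -0.2]
gripper_width: 0.0004
gripper_force: 0.0
```

```bash
python3 log.py
python3 - <<'E'
from plan import *
c=r=None
from station import r
c=r.get_calibration("wrist");im=cv2.resize(r.snapshot("wrist")[:,:,::-1],(800,600),interpolation=2);cv2.imwrite("pics/w3.png",im)
print(prof(im,lambda P:fish(c,P),s,.075,-.015))
# arc increments in tool mm
prev=tcp(-74,.003)
for a in range(-64,101,10):
    p=tcp(a,.003);print(a,(T.T@(p-prev)*1e3).round(1));prev=p
E
```

```text
{'q': array([-0.116 ,  0.3843,  2.5156,  2.931 ,  0.9844, -1.5157]), 'p': array([ 0.621 , -0.0057,  0.1996]), 'v': array([-2.5388, -0.0872, -1.777 ]), 'w': np.float64(0.0004), 'f': array([ 0.73, -0.31, -0.24]), 't': np.float64(6.95)}
[[ 0.342  0.07   0.937]
 [ 0.022 -0.998  0.066]
 [ 0.94  -0.002 -0.342]]
[0.2983 0.5664 0.4959 0.06   0.3732]
[[-0.1, -1.1, 0.1], [-0.2, -1.2, 0.2]]
.........................................##########..................#########..................###########...............########################.#########........................
-64 [ 8.7  3.6 -3.6]
-54 [ 8.   5.2 -3.5]
-44 [ 6.9  6.6 -3.2]
-34 [ 5.7  7.8 -2.9]
-24 [ 4.3  8.8 -2.5]
-14 [ 2.8  9.5 -2. ]
-4 [ 1.2  9.9 -1.5]
6 [-0.5 10.1 -0.9]
16 [-2.1  9.9 -0.3]
26 [-3.7  9.4  0.3]
36 [-5.2  8.6  1. ]
46 [-6.5  7.6  1.5]
56 [-7.6  6.3  2.1]
66 [-8.5  4.9  2.6]
76 [-9.1  3.3  3. ]
86 [-9.4  1.6  3.3]
96 [-9.5 -0.2  3.5]
```

View pics/w3.png

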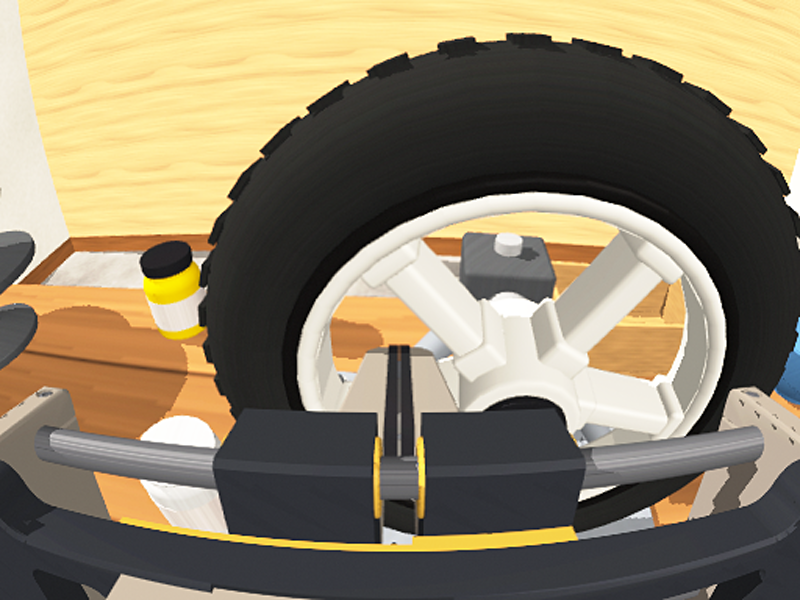

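>>> apply_moves(targets="2.9 1.2 -1.2 0 0 0;2.9 1.2 -1.2 0 0 0;2.9 1.2 -1.2 0 0 0;2.7 1.7 -1.2 0 0 0;2.7 1.7 -1.2 0 0 0;2.7 1.7 -1.2 0 0 0;2.3 2.2 -1.1 0 0 0;2.3 2.2 -1.1 0 0 0;2.3 2.2 -1.1 0 0 0;0 0 0 0 0 0")

```text
time_s: 7.83
tcp_pos: [0.6197, -0.0217, 0.2261]
tcp_rot: [-2.539, -0.086, -1.778]
force: [-0.3, -0.4, -0.1]
gripper_width: 0.0005
gripper_force: 0.0
```

>>> apply_moves(targets="1.9 2.6 -1 0 0 0;1.9 2.6 -1 0 0 0;1.9 2.6 -1 0 0 0;1.4 2.9 -0.8 0 0 0;1.4 2.9 -0.8 0 0 0;1.4 2.9 -0.8 0 0 0;0.9 3.2 -0.7 0 0 0;0.9 3.2 -0.7 0 0 0;0.9 3.2 -0.7 0 0 0;0 0 0 0 0 0")

```text
time_s: 8.67
tcp_pos: [0.6187, -0.0482, 0.24]
tcp_rot: [-2.539, -0.086, -1.777]
force: [-0.4, -0.2, 0.1]
gripper_width: 0.0001
gripper_force: 0.0
```

```bash
cat > see.py <<'E'
from plan import *
from station import r
c=r.get_calibration("wrist");im=cv2.resize(r.snapshot("wrist")[:,:,::-1],(800,600),interpolation=2);cv2.imwrite("pics/cur.png",im)
S=r.get_calibration("scene");sc=np.ascontiguousarray(r.snapshot("scene")[:,:,::-1]);cv2.imwrite("pics/curs.png",sc)
print("".join("|" if a%36==0 else "-" for a in range(-180,180,2)))
print(prof(im,lambda P:fish(c,P),s,.075,-.015),"wrist")
for rad in(.06,.07,.075):print(prof(sc,lambda P:proj(S,P),s,rad,.015),"scene")
tip=P+T[:,2]*.017;l=(tip-[s[0],s[1],.178])@E_("z",s[2]);print("tip x,r,ang",l[0].round(4),np.hypot(*l[1:]).round(4),np.degrees(np.arctan2(-l[1],l[2])).round(1))
E
python3 log.py;python3 see.py
```

```text
{'q': array([-0.267 ,  0.248 ,  2.4894,  2.7138,  0.8451, -1.3945]), 'p': array([ 0.6187, -0.0482,  0.24  ]), 'v': array([-2.5394, -0.0862, -1.777 ]), 'w': np.float64(0.0001), 'f': array([-0.36, -0.22,  0.09]), 't': np.float64(8.6667)}
[[ 0.342  0.069  0.937]
 [ 0.022 -0.998  0.065]
 [ 0.94  -0.002 -0.343]]
[0.2986 0.5662 0.496  0.0601 0.3733]
[[-0.3, -1.2, 0.2], [0.1, -1.0, -0.0]]
|-----------------|-----------------|-----------------|-----------------|-----------------|-----------------|-----------------|-----------------|-----------------|-----------------
.########............................................................############................##########..............######..................................................... wrist
................................#############.......................############......................######....................################.....##............................. scene
................................############........................##########.........................#####.......................#############........#####.........###........... scene
.....................#######################........................##########..........................####.......................#############........##################.......... scene
tip x,r,ang 0.0029 0.0575 -12.4
```

```bash
cat > fit.py <<'E'
from plan import *
from station import r
c0=dict(np.load("w2.npz"));Lp={round(d["t"],2):d for d in L}
def M(d):
    A=np.eye(4);A[:3,:3]=R.from_rotvec(d["v"]).as_matrix();A[:3,3]=d["p"];return A
d2=min(L,key=lambda d:abs(d["t"]-5.4));X=c0["world_to_cam"]@M(d2)
def cam(t):
    d=min(L,key=lambda d:abs(d["t"]-t));c=dict(c0);c["world_to_cam"]=X@np.linalg.inv(M(d));return c
views=[("w2",cam(5.4)),("w3",cam(6.95)),("cur",cam(8.667))]
def sil(c,v,a):
    "outer silhouette of tyre at wheel angles a"
    O=-c["world_to_cam"][:3,:3].T@c["world_to_cam"][:3,3];s_=[s[0]+v[0],s[1]+v[1],s[2]+v[2]]
    C=st(s_,[wp(.125,t) for t in a])+[0,0,v[3]];H=st(s_,[0,0,.178])[0]+[0,0,v[3]]
    e=(C-H)/.125;n=E_("z",s_[2])[:,0]
    V=C-O;b=np.arctan2(-(V*e).sum(1),(V@n)) # cos b e+ sin b n  perp V
    b=np.arctan2(-(V*e).sum(1),V@n);out=[]
    N=np.cos(b)[:,None]*e+np.sin(b)[:,None]*n;N*=np.sign((N*e).sum(1))[:,None]
    return fish(c,C+.0235*N)
obs=[]
for n,c in views:
    im=cv2.imread(f"pics/{n}.png");v=cv2.GaussianBlur(im,(0,0),1.2).max(2).astype(np.float32)
    a=np.radians(np.arange(-75,76,3));q0=sil(c,[0]*4,a);ctr=fish(c,st(s,[wp(.125,t) for t in a]))
    for t,p0,p1 in zip(a,ctr,q0):
        u=(p1-p0)/np.linalg.norm(p1-p0);k=np.arange(-25,26,.5);xy=(p1+k[:,None]*u).astype(np.float32)
        g=cv2.remap(v,xy[:,:1],xy[:,1:],1)[:,0]
        i=np.where((g[:-1]<85)&(g[1:]>=85))[0]
        if len(i) and 5<p1[0]<795 and p1[1]>5: obs.append((n,t,u,k[i[-1]]*u+p1))
print(len(obs))
def res(v):
    o=[]
    for n,c in views:
        S=[x for x in obs if x[0]==n]
        if S:
            q=sil(c,v,np.array([x[1] for x in S]));o+=[(a-x[3])@x[2] for a,x in zip(q,S)]
    return np.array(o)
if __name__=="__main__":
    print("before",np.median(res([0]*4)),np.abs(res([0]*4)).mean())
    for fz in(0,1):
        o=least_squares(lambda v:res([v[0],v[1],v[2],v[3]*fz]),[0]*4,loss="soft_l1");print(o.x.round(4),np.abs(res(o.x)).mean())
E
python3 fit.py
```

```text
[0.2986 0.5662 0.496  0.0601 0.3733]
[[-0.3, -1.2, 0.2], [0.1, -1.0, -0.0]]
141
before -3.5000000000000013 3.851063829787235
[ 0.0009 -0.0001  0.0038  0.    ] 3.8539463084795016
[-0.0002 -0.0003  0.0076  0.002 ] 2.396719198853375
```

Run:
```python
import cv2,numpy as np
a=cv2.imread("pics/cur.png")[150:450,250:750];b=cv2.imread("pics/curs.png")[160:270,170:320];
im=np.zeros((600,800,3),np.uint8);im[:420,:700-0]=cv2.resize(a,(700,420))
im=np.zeros((600,800,3),np.uint8);a=cv2.resize(a,(500,300));im[:300,:500]=a
im[300:,:400]=cv2.resize(b,(400,300),interpolation=2)
c=cv2.imread("pics/w2.png")[170:420,220:560];im[300:,400:]=cv2.resize(c,(400,300))
cv2.imwrite("pics/m.png",im)
```

```text
(no output)
```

View pics/m.png

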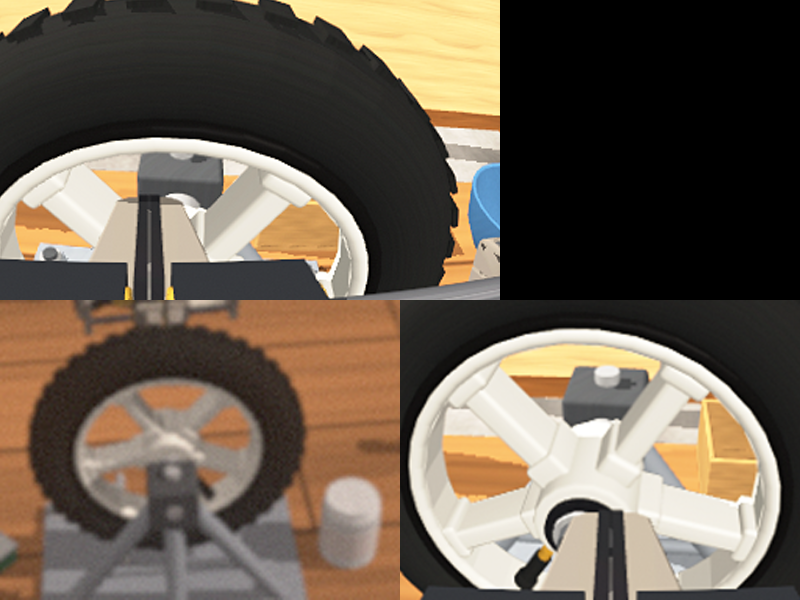

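Run:
```python
from fit import *
c=cam(8.667)
for dz in(-.03,0,.017,.03): print(dz,fish(c,P+T@[0,0,dz]).round(1), fish(c,P+T@[.01,0,dz]).round(1), fish(c,P+T@[-.01,0,dz]).round(1))
print("live",r.get_calibration("wrist")["world_to_cam"]-c["world_to_cam"])
l=lambda x,rad,a:fish(c,st(s,[wp(rad,np.radians(a),x)])).round(0)
print("hub nut",l(-.05,0,0),"spoke A",l(-.015,.04,-39),l(-.015,.08,-39),"spindle end far", l(.09,0,0))
# side view: finger and wheel
S=r.get_calibration("side");print("tip in side",proj(S,P+T[:,2]*.017),"hub front",proj(S,st(s,[-.05,0,.178])),"windows pt",proj(S,st(s,wp(.058,-.2,0))))
cv2.imwrite("pics/side1.png",np.ascontiguousarray(r.snapshot("side")[:,:,::-1]))
```

```text
[0.2986 0.5662 0.496  0.0601 0.3733]
[[-0.3, -1.2, 0.2], [0.1, -1.0, -0.0]]
141
-0.03 [[399.6 390.9]] [[399.7 365.6]] [[399.6 415. ]]
0 [[399.5 359.4]] [[399.5 337.1]] [[399.5 380.9]]
0.017 [[399.4 345.2]] [[399.5 324.3]] [[399.4 365.4]]
0.03 [[399.4 335.7]] [[399.4 315.8]] [[399.4 354.9]]
live [[ 1.30589745e-04  9.12899430e-06 -1.18042838e-05  2.90190223e-04]
 [-1.93003303e-04 -7.97668193e-05  1.40058923e-04 -1.44771241e-04]
 [-1.47729778e-04  1.03888425e-04 -1.97953300e-04  6.66228667e-05]
 [ 0.00000000e+00  0.00000000e+00  0.00000000e+00  0.00000000e+00]]
hub nut [[415. 511.]] spoke A [[368. 409.]] [[307. 355.]] spindle end far [[430. 326.]]
tip in side [[239.19923585 157.77498681]] hub front [[257.71929144 175.34631825]] windows pt [[240.23185793 157.67196187]]
```

>>> apply_moves(targets="0 0.2 3.3 0 0 0;-0.2 0.2 3.3 0 0 0;-0.2 0.2 3.2 0 0 0;-0.2 0.2 3.2 0 0 0;0 0 0 0 0 0")

```text
time_s: 9.23
tcp_pos: [0.6313, -0.0473, 0.2345]
tcp_rot: [-2.539, -0.087, -1.776]
force: [-0.0, 0.2, -1.1]
gripper_width: 0.0005
gripper_force: 0.0
```

>>> apply_moves(targets="0 2.5 0 0 0 0;0 2.5 0 0 0 0;0 2.5 0 0 0 0;0 2.5 0 0 0 0;0 2.5 0 0 0 0;0 2.5 0 0 0 0;0 2.5 0 0 0 0")

```text
time_s: 9.82
tcp_pos: [0.6319, -0.0653, 0.2348]
tcp_rot: [-2.539, -0.087, -1.777]
force: [-0.6, -1.2, -0.1]
gripper_width: 0.0005
gripper_force: 0.0
```

```bash
python3 log.py;python3 see.py
```

```text
{'q': array([-0.3113,  0.2813,  2.4577,  2.6594,  0.854 , -1.3743]), 'p': array([ 0.6319, -0.0653,  0.2348]), 'v': array([-2.5394, -0.0867, -1.7766]), 'w': np.float64(0.0005), 'f': array([-0.63, -1.25, -0.06]), 't': np.float64(9.8167)}
[[ 0.342  0.069  0.937]
 [ 0.022 -0.998  0.066]
 [ 0.939 -0.002 -0.343]]
[0.299  0.5661 0.4962 0.0602 0.3734]
[[0.1, -1.0, -0.0], [-0.0, -0.9, -0.0]]
|-----------------|-----------------|-----------------|-----------------|-----------------|-----------------|-----------------|-----------------|-----------------|-----------------
##...................................................#####...........##############.......##...############...................................................................###### wrist
................................##############......................############......................######.....................###############.....##............................. scene
...............................#############........................##########.........................#####.......................#############........#####..........##........... scene
.....................#######################.........................#########..........................####.......................#############........#################........... scene
tip x,r,ang 0.0165 0.0511 4.9
```

>>> apply_moves(targets="0 2.5 0 0 0 0;0 2.5 0 0 0 0;0 2.5 0 0 0 0;0 2.5 0 0 0 0;0 2.5 0 0 0 0;0 2.5 0 0 0 0;0 0 0 0 0 0")

```text
time_s: 10.5
tcp_pos: [0.633, -0.0804, 0.2346]
tcp_rot: [-2.54, -0.086, -1.776]
force: [-0.1, -0.2, -0.6]
gripper_width: 0.0008
gripper_force: 0.2
```

```bash
python3 log.py;python3 see.py
```

```text
{'q': array([-0.3572,  0.287 ,  2.4462,  2.6014,  0.8576, -1.3496]), 'p': array([ 0.633 , -0.0804,  0.2346]), 'v': array([-2.5397, -0.0859, -1.7765]), 'w': np.float64(0.0008), 'f': array([-0.09, -0.21, -0.64]), 't': np.float64(10.5)}
[[ 0.342  0.069  0.937]
 [ 0.022 -0.998  0.065]
 [ 0.939 -0.002 -0.343]]
[0.2993 0.566  0.4963 0.0603 0.3735]
[[-0.0, -0.8, -0.0], [-0.0, -0.7, -0.0]]
|-----------------|-----------------|-----------------|-----------------|-----------------|-----------------|-----------------|-----------------|-----------------|-----------------
............................................################.............#############.......####....##########.........................................................########.... wrist
...................................###############......................##########.......................#######.....................##################............................. scene
..............#####................#############........................#########......................#.#######.......................############.....#####......#..###........... scene
.............#####.......#####....#############.........................#########.........................#####........................#############....#################........... scene
tip x,r,ang 0.0181 0.0544 21.0
```

>>> apply_moves(targets="1.2 0.2 3.3 0 0 0;1.2 0.3 3.3 0 0 0;-1.3 3 0.2 0 0 0;-1.5 3 0.2 0 0 0;-1.7 2.9 0.3 0 0 0;-1.8 2.8 0.4 0 0 0;-2 2.6 0.5 0 0 0;-2.1 2.5 0.5 0 0 0;0 0 0 0 0 0")

```text
time_s: 11.35
tcp_pos: [0.6394, -0.0975, 0.2235]
tcp_rot: [-2.54, -0.085, -1.776]
force: [0.3, 0.4, -0.7]
gripper_width: 0.0001
gripper_force: 0.0
```

```bash
python3 log.py;python3 see.py
```

```text
{'q': array([-0.4003,  0.331 ,  2.4262,  2.5608,  0.886 , -1.3476]), 'p': array([ 0.6394, -0.0975,  0.2235]), 'v': array([-2.5404, -0.0851, -1.7756]), 'w': np.float64(0.0001), 'f': array([ 0.28,  0.45, -0.65]), 't': np.float64(11.35)}
[[ 0.343  0.068  0.937]
 [ 0.021 -0.998  0.065]
 [ 0.939 -0.002 -0.344]]
[0.2995 0.5659 0.4964 0.0604 0.3736]
[[-0.0, -0.7, -0.0], [-0.2, -0.6, 0.0]]
|-----------------|-----------------|-----------------|-----------------|-----------------|-----------------|-----------------|-----------------|-----------------|-----------------
.................................#.######..#######################................###########...#####.###....#########..........................................#########........... wrist
.............................................###############.....................#########...................#############......................#############....................... scene
...............#######.......................#############........................######.......................##########........................#############........###........... scene
..............###############................############.........................#####.........................#########........................########################........... scene
tip x,r,ang 0.0251 0.0538 42.5
```

>>> apply_moves(targets="-2.3 2.3 0.6 0 0 0;-2.4 2.2 0.7 0 0 0;-2.5 2.1 0.7 0 0 0;-2.6 1.9 0.7 0 0 0;-2.7 1.7 0.8 0 0 0;-2.8 1.6 0.9 0 0 0;-2.9 1.4 0.9 0 0 0;-2.9 1.2 0.9 0 0 0;-3 1 1 0 0 0;0 0 0 0 0 0")

```text
time_s: 12.28
tcp_pos: [0.6389, -0.1125, 0.198]
tcp_rot: [-2.541, -0.086, -1.775]
force: [0.0, -0.5, -0.6]
gripper_width: 0.0007
gripper_force: 0.0
```

```bash
python3 log.py;python3 see.py
```

```text
{'q': array([-0.4442,  0.4119,  2.4217,  2.5417,  0.9574, -1.3852]), 'p': array([ 0.6389, -0.1125,  0.198 ]), 'v': array([-2.5406, -0.0856, -1.7749]), 'w': np.float64(0.0007), 'f': array([ 0.04, -0.5 , -0.55]), 't': np.float64(12.2833)}
[[ 0.343  0.069  0.937]
 [ 0.022 -0.998  0.065]
 [ 0.939 -0.002 -0.344]]
[0.2995 0.5659 0.4964 0.0604 0.3737]
[[-0.2, -0.6, 0.0], [-0.5, -0.3, 0.2]]
|-----------------|-----------------|-----------------|-----------------|-----------------|-----------------|-----------------|-----------------|-----------------|-----------------
.......................#######..#############.....##############################..###################................############..............................##................... wrist
.....................#######....#.........................##############....................#######......................##############..............##..........######............. scene
..............##############..####.........................############.......................####........................############..................#####..##########........... scene
.............#####################.........................###########........................####.......................#############..................#################........... scene
tip x,r,ang 0.0251 0.0533 74.6
```

>>> apply_moves(targets="-3 0.7 1 0 0 0;-3 0.6 1 0 0 0;-3 0.4 1 0 0 0;-3 0.2 1.1 0 0 0;-3 0 1.1 0 0 0;-3 -0.2 1.1 0 0 0;-3 -0.4 1.1 0 0 0;-3 -0.6 1.1 0 0 0;0 0 0 0 0 0")

```text
time_s: 13.13
tcp_pos: [0.6386, -0.1125, 0.1724]
tcp_rot: [-2.54, -0.087, -1.774]
force: [-0.2, 0.9, -0.1]
gripper_width: 0.0003
gripper_force: 0.0
```

```bash
python3 log.py;python3 see.py
```

```text
{'q': array([-0.4456,  0.4904,  2.4249,  2.5686,  1.0255, -1.4386]), 'p': array([ 0.6386, -0.1125,  0.1724]), 'v': array([-2.5404, -0.087 , -1.774 ]), 'w': np.float64(0.0003), 'f': array([-0.23,  0.93, -0.07]), 't': np.float64(13.1333)}
[[ 0.344  0.07   0.936]
 [ 0.022 -0.998  0.066]
 [ 0.939 -0.002 -0.344]]
[0.2992 0.5661 0.4963 0.0604 0.3737]
[[-0.4, -0.4, 0.2], [-0.7, -0.2, 0.3]]
|-----------------|-----------------|-----------------|-----------------|-----------------|-----------------|-----------------|-----------------|-----------------|-----------------
.................#...#######################################.......#.....##############.............##....##########...............########..............#.......#.................. wrist
....................................###############......................##########.......................########...................##################............................. scene
..............########...............############........................#########.........................######.......................#############...#####..........##........... scene
.............#################.....##############........................########..........................#####.........................############...#################........... scene
tip x,r,ang 0.0247 0.0526 102.6
```

Run:
```python
from plan import *
T=R.from_rotvec(L[-1]["v"]).as_matrix();E=tcp(2,.025,.052)
q=chk("out",P+T[:,0]*.003-T[:,2]*.07,q)
q=chk("pre",E-T[:,2]*.07,q)
q=chk("in",E,q)
```

```text
[0.2992 0.5661 0.4963 0.0604 0.3737]
[[-0.4, -0.4, 0.2], [-0.7, -0.2, 0.3]]
out [ 0.5741 -0.1171  0.1993] [-0.56  0.38  2.53  2.44  1.04 -1.41] 0.0000 0.000 toolmm [  3.   0. -70.]
pre [ 0.5749 -0.0677  0.2599] [-0.39  0.14  2.55  2.53  0.82 -1.3 ] 0.0000 0.000 toolmm [ 61.3 -49.4 -86.9]
in [ 0.6404 -0.063   0.2358] [-0.29  0.28  2.44  2.67  0.84 -1.37] 0.0000 0.000 toolmm [ 61.3 -49.4 -16.9]
```

>>> apply_moves(targets="1.5 0 0 0 0 0;1.5 0 0 0 0 0;0 0 -6 0 0 0;0 0 -8 0 0 0;0 0 -8 0 0 0;0 0 -10 0 0 0;0 0 -12 0 0 0;0 0 -12 0 0 0;0 0 -14 0 0 0;0 0 0 0 0 0")

```text
time_s: 14.07
tcp_pos: [0.5719, -0.1173, 0.2008]
tcp_rot: [-2.54, -0.085, -1.776]
force: [-0.5, -0.3, -0.1]
gripper_width: 0.0002
gripper_force: 0.0
```

>>> apply_moves(targets="14 -8 -5 0 0 0;14 -8 -4 0 0 0;12 -12 -4 0 0 0;12 -12 -4 0 0 0;6 -10 0 0 0 0;0 0 0 0 0 0;0 0 0 0 0 0")

```text
time_s: 14.65
tcp_pos: [0.5748, -0.0669, 0.2614]
tcp_rot: [-2.538, -0.089, -1.778]
force: [0.9, -0.0, -0.4]
gripper_width: 0.0004
gripper_force: 0.0
```

```bash
python3 log.py;python3 see.py
python3 - <<'E'
from plan import *
chk("in",tcp(2,.025,.052),q)
E
```

```text
{'q': array([-0.3907,  0.1352,  2.5446,  2.533 ,  0.8221, -1.2953]), 'p': array([ 0.5748, -0.0669,  0.2614]), 'v': array([-2.5381, -0.089 , -1.7779]), 'w': np.float64(0.0004), 'f': array([ 0.88, -0.  , -0.35]), 't': np.float64(14.65)}
[[ 0.341  0.071  0.937]
 [ 0.023 -0.997  0.067]
 [ 0.94  -0.001 -0.342]]
[0.2991 0.5662 0.4963 0.0605 0.3737]
[[-0.8, -0.2, 0.4], [0.4, -0.8, -0.1]]
|-----------------|-----------------|-----------------|-----------------|-----------------|-----------------|-----------------|-----------------|-----------------|-----------------
...........................................###########...................###########..................##########..............######.........................................#...... wrist
....................................###############......................##########.......................#######.....................#################............................. scene
..............########..............#############........................#########.........................######.......................############....#####...........#........... scene
.............#################......#############........................########..........................#####.........................############...#################........... scene
tip x,r,ang -0.0404 0.078 5.7
[0.2991 0.5662 0.4963 0.0605 0.3737]
[[-0.8, -0.2, 0.4], [0.4, -0.8, -0.1]]
in [ 0.6404 -0.063   0.2358] [-0.29  0.29  2.44  2.67  0.84 -1.38] 0.0000 0.000 toolmm [-1.7  0.8 70.5]
```

>>> apply_moves(targets="-1.7 0.8 10 0 0 0;0 0 10 0 0 0;0 0 10 0 0 0;0 0 10 0 0 0;0 0 10 0 0 0;0 0 8 0 0 0;0 0 6 0 0 0;0 0 6 0 0 0;0 0 0 0 0 0")

```text
time_s: 15.5
tcp_pos: [0.6408, -0.0633, 0.2349]
tcp_rot: [-2.539, -0.087, -1.776]
force: [-0.9, -0.7, -0.3]
gripper_width: 0.0001
gripper_force: 0.0
```

```bash
python3 log.py;python3 see.py
```

```text
{'q': array([-0.297 ,  0.2883,  2.4418,  2.6724,  0.8436, -1.3751]), 'p': array([ 0.6408, -0.0633,  0.2349]), 'v': array([-2.5391, -0.0874, -1.7762]), 'w': np.float64(0.0001), 'f': array([-0.94, -0.69, -0.25]), 't': np.float64(15.5)}
[[ 0.342  0.07   0.937]
 [ 0.022 -0.998  0.066]
 [ 0.939 -0.002 -0.343]]
[0.2993 0.5661 0.4963 0.0605 0.3737]
[[0.4, -0.8, -0.1], [0.1, -0.8, -0.0]]
|-----------------|-----------------|-----------------|-----------------|-----------------|-----------------|-----------------|-----------------|-----------------|-----------------
..........................................................................############..###....###.############..................................................................... wrist
....................................###############......................##########.......................#######.....................#################............................. scene
..............########..............#############........................#########.........................######.......................############....#####..........##........... scene
.............#################......############.........................########..........................#####.........................############...#################........... scene
tip x,r,ang 0.0254 0.0511 2.4
```

>>> apply_moves(targets="0 3 0 0 0 0;0 3 -0.2 0 0 0;0 3 -0.2 0 0 0;0 3 -0.2 0 0 0;-0.5 3 0 0 0 0;-1 3 0 0 0 0;-1.3 3 0.2 0 0 0;-1.5 3 0.2 0 0 0;-1.7 2.9 0.3 0 0 0;-1.8 2.8 0.4 0 0 0")

```text
time_s: 16.43
tcp_pos: [0.6397, -0.0935, 0.2274]
tcp_rot: [-2.539, -0.087, -1.776]
force: [-0.2, 2.3, -0.2]
gripper_width: 0.0004
gripper_force: 0.7
```

>>> apply_moves(targets="-2 2.6 0.5 0 0 0;-2.1 2.5 0.5 0 0 0;-2.3 2.3 0.6 0 0 0;-2.4 2.2 0.7 0 0 0;-2.5 2.1 0.7 0 0 0;-2.6 1.9 0.7 0 0 0;-2.7 1.7 0.8 0 0 0;-2.8 1.6 0.9 0 0 0;-2.9 1.4 0.9 0 0 0;0 0 0 0 0 0")

```text
time_s: 17.27
tcp_pos: [0.6391, -0.112, 0.2036]
tcp_rot: [-2.54, -0.086, -1.775]
force: [-0.8, 1.1, -1.1]
gripper_width: 0.0004
gripper_force: 0.0
```

```bash
python3 log.py;python3 see.py
```

```text
{'q': array([-0.4427,  0.3951,  2.4206,  2.5363,  0.9425, -1.3733]), 'p': array([ 0.6391, -0.112 ,  0.2036]), 'v': array([-2.5404, -0.0856, -1.7751]), 'w': np.float64(0.0004), 'f': array([-0.78,  1.11, -1.06]), 't': np.float64(17.2667)}
[[ 0.343  0.069  0.937]
 [ 0.022 -0.998  0.065]
 [ 0.939 -0.002 -0.344]]
[0.2994 0.5661 0.4963 0.0606 0.3738]
[[0.1, -0.8, -0.0], [-0.4, -0.3, 0.2]]
|-----------------|-----------------|-----------------|-----------------|-----------------|-----------------|-----------------|-----------------|-----------------|-----------------
..........................#######..#######################################...........###############........###......###.######............................#######.................. wrist
...................#######.............................###############....................######.....................###############.................##......#########.............. scene
..............##########...####........................#############.......................#####........................############....................#################........... scene
.............###################.......................############.........................####........................###########.....................##################.......... scene
tip x,r,ang 0.0253 0.0546 68.8
```

>>> apply_moves(targets="-3 1.1 1 0 0 0;-3 0.9 1 0 0 0;-3 0.7 1 0 0 0;-3 0.5 1 0 0 0;-3 0.3 1.1 0 0 0;-2 0 0.8 0 0 0;-1 0 0.4 0 0 0;0 0 0 0 0 0;0 0 0 0 0 0")

```text
time_s: 18.12
tcp_pos: [0.6391, -0.115, 0.185]
tcp_rot: [-2.54, -0.087, -1.775]
force: [0.3, -0.2, 0.9]
gripper_width: 0.0002
gripper_force: 0.1
```

```bash
cat > ang.py <<'E'
# wheel turn mod 72 by correlating polar-unwrapped scene image with start image is distorted; use 0-shift residual of valve instead
from plan import *
S=None
from station import r
S=r.get_calibration("scene");a=cv2.imread("pics/scene0.png")
def strip(im,sh):
    t=np.radians(np.arange(-125,115,1.)+sh);g=cv2.GaussianBlur(cv2.cvtColor(im,cv2.COLOR_BGR2GRAY),(0,0),.8)
    o=[]
    for rad in(.05,.06,.07,.08):
        u=proj(S,st(s,[wp(rad,x,.015) for x in t])+[0,0,.003]).astype(np.float32);o.append(cv2.remap(g,u[:,:1],u[:,1:],1)[:,0])
    return np.array(o,float).ravel()
b=cv2.imread("pics/curs.png");A=strip(a,0)
cc={d:np.corrcoef(A,strip(b,d))[0,1] for d in np.arange(-36,36,1.)}
for d in sorted(cc,key=cc.get)[-4:]: print("turn mod72",d,round(cc[d],3))
# darkness along valve (r .06-.085) vs angle at x=0
h_=cv2.cvtColor(b,cv2.COLOR_BGR2HSV);
v=[]
for t in range(-60,61,6):
    u=proj(S,st(s,[wp(q,np.radians(t),0) for q in(.058,.065,.072,.08)])).astype(np.float32);v.append(int(cv2.remap(h_,u[:,:1],u[:,1:],1)[:,0,2].mean()))
print(dict(zip(range(-60,61,6),v)))
E
python3 log.py;python3 see.py;python3 ang.py
```

```text
{'q': array([-0.4518,  0.4529,  2.4212,  2.548 ,  0.9927, -1.4107]), 'p': array([ 0.6391, -0.115 ,  0.185 ]), 'v': array([-2.5398, -0.0869, -1.7754]), 'w': np.float64(0.0002), 'f': array([ 0.33, -0.22,  0.87]), 't': np.float64(18.1167)}
[[ 0.343  0.07   0.937]
 [ 0.022 -0.998  0.066]
 [ 0.939 -0.002 -0.343]]
[0.2993 0.5662 0.4963 0.0606 0.3738]
[[-0.3, -0.3, 0.1], [-0.6, -0.2, 0.3]]
|-----------------|-----------------|-----------------|-----------------|-----------------|-----------------|-----------------|-----------------|-----------------|-----------------
..................#######..######################################################...............#...#####.....#...........############................##............................ wrist
............................#############.......................#############......................######......................##############........##............................. scene
..............########.....#############.........................###########........................#####......................#############............#####.........###........... scene
.............############################........................##########.........................####........................############............##################.......... scene
tip x,r,ang 0.0254 0.0539 88.7
[0.2993 0.5662 0.4963 0.0606 0.3738]
[[-0.3, -0.3, 0.1], [-0.6, -0.2, 0.3]]
turn mod72 -7.0 0.53
turn mod72 -4.0 0.534
turn mod72 -6.0 0.541
turn mod72 -5.0 0.542
{-60: 150, -54: 151, -48: 163, -42: 165, -36: 171, -30: 179, -24: 182, -18: 151, -12: 78, -6: 157, 0: 179, 6: 177, 12: 180, 18: 134, 24: 138, 30: 149, 36: 161, 42: 147, 48: 114, 54: 94, 60: 93}
```

>>> apply_moves(targets="-2 0 0.8 0 0 0;-2 0 0.8 0 0 0;-2 -0.2 0.8 0 0 0;-1.5 -0.2 0.5 0 0 0;0 0 0 0 0 0;0 0 0 0 0 0")

```text
time_s: 18.72
tcp_pos: [0.6393, -0.1146, 0.1769]
tcp_rot: [-2.54, -0.087, -1.775]
force: [0.1, 0.9, 0.9]
gripper_width: -0.0
gripper_force: 0.0
```

```bash
sed -i 's/range(-60,61,6)/range(-30,31,2)/g' ang.py; python3 log.py;python3 see.py;python3 ang.py
```

```text
{'q': array([-0.4504,  0.4779,  2.422 ,  2.5586,  1.0138, -1.4278]), 'p': array([ 0.6393, -0.1146,  0.1769]), 'v': array([-2.5399, -0.0867, -1.7751]), 'w': np.float64(-0.0), 'f': array([0.06, 0.95, 0.86]), 't': np.float64(18.7167)}
[[ 0.343  0.07   0.937]
 [ 0.022 -0.998  0.066]
 [ 0.939 -0.002 -0.344]]
[0.2992 0.5663 0.4963 0.0605 0.3738]
[[-0.5, -0.2, 0.3], [-0.6, -0.2, 0.3]]
|-----------------|-----------------|-----------------|-----------------|-----------------|-----------------|-----------------|-----------------|-----------------|-----------------
.................####..#############################################..##############.............#......#####.####...............###.####.............####.......................... wrist
................................###############......................############...................#..######......................###############...##............................. scene
..............########...........############........................##########.........................#######.....................#############.......#####..........##........... scene
.............################.###############.........................#########.........................######.......................############.......##################.......... scene
tip x,r,ang 0.0255 0.0539 97.5
[0.2992 0.5663 0.4963 0.0605 0.3738]
[[-0.5, -0.2, 0.3], [-0.6, -0.2, 0.3]]
turn mod72 4.0 0.482
turn mod72 1.0 0.497
turn mod72 3.0 0.498
turn mod72 2.0 0.503
{-30: 160, -28: 166, -26: 172, -24: 178, -22: 182, -20: 181, -18: 181, -16: 180, -14: 179, -12: 174, -10: 167, -8: 146, -6: 116, -4: 86, -2: 82, 0: 99, 2: 129, 4: 157, 6: 172, 8: 179, 10: 180, 12: 180, 14: 181, 16: 180, 18: 179, 20: 177, 22: 172, 24: 156, 26: 138, 28: 127, 30: 126}
```

>>> apply_moves(targets="1.5 0 0 0 0 0;1.5 0 0 0 0 0;0 0 -6 0 0 0;0 0 -8 0 0 0;0 0 -8 0 0 0;0 0 -10 0 0 0;0 0 -12 0 0 0;0 0 -12 0 0 0;0 0 -14 0 0 0;0 0 0 0 0 0")

```text
time_s: 19.65
tcp_pos: [0.5723, -0.1191, 0.2045]
tcp_rot: [-2.54, -0.085, -1.775]
force: [0.2, -0.1, -0.1]
gripper_width: 0.0004
gripper_force: 0.0
```

>>> apply_moves(targets="0 0 0 0 0 0;0 0 0 0 0 0;0 0 0 0 0 0")

```text
time_s: 19.9
tcp_pos: [0.5753, -0.1195, 0.2043]
tcp_rot: [-2.539, -0.087, -1.777]
force: [0.6, 0.3, -0.8]
gripper_width: 0.0008
gripper_force: 0.0
```

```bash
python3 log.py;python3 see.py;python3 ang.py
python3 - <<'E'
from plan import *
im=cv2.imread("pics/cur.png");c=__import__("station").r.get_calibration("wrist");h_=cv2.cvtColor(im,cv2.COLOR_BGR2HSV)
for x in(0,):
  v={}
  for t in range(-20,21,2):
    u=fish(c,st(s,[wp(q,np.radians(t),x)for q in(.06,.066,.072)])).astype(np.float32);v[t]=int(cv2.remap(h_,u[:,:1],u[:,1:],1)[:,0,2].mean())
  print(v)
E
```

```text
{'q': array([-0.5705,  0.3645,  2.5257,  2.4248,  1.025 , -1.3944]), 'p': array([ 0.5753, -0.1195,  0.2043]), 'v': array([-2.5392, -0.0871, -1.777 ]), 'w': np.float64(0.0008), 'f': array([ 0.58,  0.28, -0.83]), 't': np.float64(19.9)}
[[ 0.342  0.07   0.937]
 [ 0.022 -0.998  0.066]
 [ 0.94  -0.001 -0.342]]
[0.2991 0.5663 0.4963 0.0605 0.3738]
[[-0.6, -0.2, 0.3], [-0.4, 0.0, 0.2]]
|-----------------|-----------------|-----------------|-----------------|-----------------|-----------------|-----------------|-----------------|-----------------|-----------------
................##################################################....############.............#..###..######..########............###################..........##.................. wrist
................................###############......................############......................######.....................################...##............................. scene
..............########...........############........................##########.........................#####.......................#############.......#####......
[... 244 characters left out ...]
0.2991 0.5663 0.4963 0.0605 0.3738]
[[-0.6, -0.2, 0.3], [-0.4, 0.0, 0.2]]
turn mod72 0.0 0.736
turn mod72 3.0 0.74
turn mod72 1.0 0.754
turn mod72 2.0 0.755
{-30: 160, -28: 166, -26: 174, -24: 178, -22: 180, -20: 181, -18: 182, -16: 181, -14: 179, -12: 176, -10: 168, -8: 148, -6: 117, -4: 88, -2: 82, 0: 99, 2: 128, 4: 156, 6: 171, 8: 179, 10: 180, 12: 180, 14: 180, 16: 181, 18: 180, 20: 178, 22: 172, 24: 158, 26: 140, 28: 127, 30: 127}
[0.2991 0.5663 0.4963 0.0605 0.3738]
[[-0.6, -0.2, 0.3], [-0.4, 0.0, 0.2]]
{-20: 239, -18: 249, -16: 253, -14: 254, -12: 254, -10: 253, -8: 252, -6: 40, -4: 40, -2: 61, 0: 85, 2: 97, 4: 211, 6: 167, 8: 167, 10: 163, 12: 134, 14: 172, 16: 184, 18: 182, 20: 157}
```

```bash
python3 -c "
from station import r
print(r.hand_in())"
```

```text
the job is handed in; nothing more can be done
None
```

The job is handed in at 19.9 s: the valve is about 1 to 3 degrees off twelve o'clock by the camera images, inside the 7 degree limit. The wheel was standing still and the fingers were clear of it. I pushed only on two spokes and saw no sign of touching the tyre, the valve or the other things. The hand-in returned no verdict.

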